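# Weigh the brass valve body on the hanging spring scale

### The arm

A 7-joint arm with a two-finger parallel gripper is mounted at the origin on a cart in front of the work surface, level with it; the furniture and walls round the work are solid. World frame = base frame: x ahead of the robot, y to its left, z up, the work surface at z = 0. Lengths are in m, angles in rad, forces in N, time in s.
With the tool pointing down it reaches from about 0.425 to 0.825 m from the base axis. Payload 3.6 kg.
Tool frame: the origin (TCP) lies at the centre of the arm's flange, where the gripper is bolted on; the fingertips stand 173 mm ahead of it and the grasp point (between the pads) lies 155 mm ahead of it (bot.tcp_to_tips is the distance from the TCP to the fingertips, in m); z points along the fingers, y is the line along which they close (so a half turn about z gives the same grasp; the last joint's range is limited). The gripper opens to 85 mm and grips with 20 to 120 N. Pads are 22 mm wide; open, the fingers measure 114 mm over their backs; the gripper's body (76 mm by 85 mm) begins 54 mm behind the grasp point. The pads swing forward as they close: fully open they stand 13 mm farther back than shut.
Start: joints at [-1.355, 0.615, -0.013, 1.423, 0.008, 1.103, -0.04], TCP at [0.156, 0.631, 0.405] pointing down, gripper open.
Joint ranges: [-3.12, 3.12], [-0.3, 2.06], [-1.34, 1.32], [0.26, 2.42], [-1.36, 4.5], [0.01, 1.98], [-2.84, 2.84]. Speed limits (rad/s): [2.79, 2.79, 3.14, 3.14, 3.14, 3.14, 3.14].

### API

Orientations are given as a unit quaternion [x, y, z, w].
In Python, from bench import bot gives the robot as it stands. The module is installed in compiled form; this text tells all that it offers.
- The arm moves only by the tool step_arm, never from a script. Its argument "increments" is a list that holds one entry, the list of rows, each a list of 7 numbers: the turn, a rotation vector about the tool's x, y, z each as a share of 0.5 rad, from -1 to 1, then the shift along the tool's x, y, z each as a share of 0.4 m, from -1 to 1, then the opening, from 0 (shut) to 1 (fully open). A call has 1 to 5 rows; each row is the pose to reach, as a shift and turn from the pose commanded when the call began, along the tool's axes at that moment; what a row does not reach only later rows make up. A row lasts 1/12 s, in which the tool goes at most 41.7 mm and 7.16 degrees, less where a joint would pass 70% of its speed; a pose out of reach is approached as far as the arm can. A call with a number of a shift or a turn outside -1 to 1 is refused whole. A call with a gripper value outside its range is refused whole. The fingers move at their own pace and stop on an object; "squeeze" is the grip in N (left out, the last holds). Time passes only in rows, so rows that repeat a pose let the fingers close. It gives the time, the measured TCP pose, the force, the opening and the grip force at its end, in the units of the state.
- bot.get_state(): the state, without advancing time (a new reading comes with each control period).
- bot.snapshot(name): name is "side" or "top"; returns a dict with "img" (400x640x3 uint8, red, green, blue), "K" (3x3 intrinsics, pixels), "extrinsics" (4x4, takes a point from world to camera coordinates). Camera axes: x right, y down, z forward; pixel columns grow to the right and rows downward; lengths in m; the calibration is good to about 2 mm. A picture is of the moment at which its call begins. There is no depth.
- bot.job_done(): hands the job in; it is judged then, once.
The state is a dict: "t": time; "joint_positions": joint angles; "qd": joint speeds; "tau": joint torques, N m; "eef_pos": TCP position; "ee_rot": TCP orientation; "wrist_force": force on the tool from outside, world axes, zero at the start; "torque": the same for the moment, N m; "finger_gap": opening from 0.0 (shut) to 1.0 (fully open); "finger_force": force on a finger pad.
Only numpy, scipy, OpenCV 4.12 (cv2) and the standard library are available. Lean on these libraries where they do the work, as an engineer would, in place of code of your own. Each camera call takes 0.05 s, during which the arm holds its last target. There are 200 camera calls.

### The job

Open the instrument case by its front tab, swinging the lid past upright so that it stays open by itself, lift out the brass valve body and hang it by its eye on the hook of the dial spring scale. Ease its weight on gently without pulling the scale down hard, let go, and let it hang free until it has stopped swinging and bouncing, so that the weight can be read. Leave the lid open, and leave the white bottle, the beaker and the tape roll where they are.

Things in the scene. Friction and masses are not known exactly. Their poses are not given: they have to be found in the camera images.
- case: Grey instrument case, fixed, 150 (x) x 150 (y) x 48 mm high without lid; origin at the centre of its underside, x from front (tab) to hinge. Walls 6 mm, inner floor 8 mm up. Black foam (top 30 mm up) in the corners leaves a lengthwise pocket 58 mm wide for the valve and a crosswise finger gap, 70 mm long in x, at the valve's block.
- lid (a joint): Lid of the case, 14 mm thick, 0.16 kg, hinge in rad: 0 shut, grows as it opens, about 1.5 is the balance point (below it the lid falls shut, beyond it the lid falls open), 1.95 is the stop. No latch, little friction.
- lid_tab (a point): Grip point of the black pull tab on the lid's front edge: tab 28 mm wide (case y), 10 mm thick, sticking out 36 mm; this point is 22 mm out from the edge at mid-thickness, moves with the lid, 172 mm from the hinge axis. Can be pinched from above across the 28 mm and carried round, turning between the pads.
- lid_hinge (a point): Middle of the lid's hinge axis, at the case's back edge, 48 mm above its underside; its y axis is the hinge axis. With the lid shut the tab point lies 172 mm in front of it and 6 mm above.
- valve: Brass valve body, 130 mm long, lying in the case's pocket along the case's x, eye towards the hinge. Its x axis points to the eye. Block 44 (x) x 40 (y) x 36 (z) mm, origin at the centre of the block's underside; round port with steel cap to x = -50 mm; short stem and steel ring (the eye) to x = +80 mm. Weighs 0.26 to 0.46 kg.
- valve_grip (a point): Centre of the valve's block, 18 mm above its underside; grip across the 40 mm width (its y).
- valve_eye (a point): Centre of the eye, 55 mm from the block's centre along the valve's x; the ring has 38 mm inner and 50 mm outer diameter, wire 6 mm thick, and lies in the valve's x-y plane, so that it is level while the valve lies in the case.
- stand: Blue dial spring scale on a fixed stand; origin on the worktop 50 mm in front of the hook's line, x from dial to column. Base 12 mm thick, x -10 to 210, 130 mm wide; 20 mm column at x = 175. Drum 100 mm across, axis 312 mm up, overhangs the hook from 50 mm in front to 40 mm behind, 62 mm above the bend: a gripper pointing straight down does not fit; tilt it, fingers down and away from the robot.
- hook_seat (a point): Lowest point inside the bend of the steel hook (wire 6 mm), about 0.20 m above the worktop unloaded, axes as the stand's. The hook lies in the stand's x-z plane: bend 40 mm across, open upward, free tip in front; the back goes up to the drum (40 mm above the seat the wire is 14 mm behind the hook's line, at 48 mm it is back on it).
- hook_tip (a point): Top of the hook's free tip, 23 mm in front of and 30 mm above the seat.
- hook (a joint): How far the hook is pulled down, m: 0 unloaded, stop at 0.060. The spring gives 200 N/m (it moves after about 0.05 N) and is damped; the valve pulls it 12 to 23 mm at rest. The red needle turns with it.
- white_bottle: Bystander: white reagent bottle with red cap, 60 mm in diameter, 115 mm high, origin at the centre of its underside.
- beaker: Bystander: glass beaker, 51 mm in diameter, 69 mm high, origin at the centre of its underside.
- tape: Bystander: roll of tape lying flat, 100 mm in diameter, 25 mm high, origin at the centre of its underside.

How it is judged:
On the way, in this order (a step that is already met when the one before it is completed fails the run):
1. the lid is open past its balance point (value of joint lid above 1.6 rad), for 0.2 s.
2. the valve is lifted out of the case (height (world z) of valve_grip above 0.1 m), for 0.1 s.
3. the valve's weight is on the hook, with the eye round it (value of joint hook above 0.004 m and distance between valve_eye and hook_seat below 0.027 m), for 0.2 s.
At the end, for the whole second after the job is handed in: Lid open by itself (over 1.6 rad). Valve hanging free by its eye on the hook (eye centre within 27 mm of the seat, x axis within 0.2 rad of straight up), hook drawn down over 8 mm, all at rest: valve under 0.03 m/s and 0.3 rad/s, hook under 0.01 m/s (value of joint lid above 1.6 rad and value of joint hook above 0.008 m and velocity of joint hook between -0.01 and 0.01 m/s and distance between valve_eye and hook_seat below 0.027 m and angle between valve's own x axis and vertical below 0.2 rad and linear speed of valve below 0.03 m/s and angular speed of valve below 0.3 rad/s); the robot touches nothing.
It fails at once if the scale is pulled down hard: more than 50 mm (value of joint hook above 0.05 m).
It fails at once if the white bottle is pushed more than 30 mm from its place (distance of white_bottle from where it was at the start of the episode above 0.03 m).
It fails at once if the beaker is pushed more than 30 mm from its place (distance of beaker from where it was at the start of the episode above 0.03 m).
It fails at once if the tape roll is pushed more than 30 mm from its place (distance of tape from where it was at the start of the episode above 0.03 m).
It also fails if it takes over 72 s, if anything falls off the work surface, if the arm or the gripper's body presses on something with over 40 N, if the wrist force passes 120 N, or if a joint passes its speed limit or range.

## Working session

There is one attempt and no reset: what is moved stays moved. The work goes in short steps, Python scripts to look and compute and a tool call to move; the robot and the scene stay as the last step left them, time stands still between calls to the robot, and variables do not carry over. Pictures are saved under pics/ and viewed, at most 10 in all, crops included, and the job is handed in when it is done.

Besides the shell and the picture viewer there is one more tool, called after "Call:" as name([rows], argument=value, ...), one row to a line, values as JSON. step_arm: Moves the arm, as the interface text tells. Shift numbers are shares of 0.4 m and turn numbers shares of 0.5 rad, none past 1 either way. Its arguments: {"type":"object","properties":{"increments":{"type":"array"},"squeeze":{"type":"number"}},"required":["increments"]}

```bash
mkdir -p pics; cat > h.py <<'E'
import numpy as np, cv2
from bench import bot
from scipy.spatial.transform import Rotation as R
def ray(s,u,v):
    E=np.array(s["extrinsics"]);K=np.array(s["K"])
    d=E[:3,:3].T@np.linalg.inv(K)@[u,v,1]; return -E[:3,:3].T@E[:3,3], d/np.linalg.norm(d)
def plane(s,u,v,z):
    o,d=ray(s,u,v); return o+d*(z-o[2])/d[2]
def tri(s1,p1,s2,p2):
    o1,d1=ray(s1,*p1);o2,d2=ray(s2,*p2)
    t=np.linalg.lstsq(np.c_[d1,-d2],o2-o1,rcond=None)[0]
    a,b=o1+t[0]*d1,o2+t[1]*d2; return (a+b)/2,np.linalg.norm(a-b)
def proj(s,p):
    E=np.array(s["extrinsics"]);q=np.array(s["K"])@(E[:3,:3]@np.array(p)+E[:3,3]); return q[:2]/q[2]
def save(s,n): cv2.imwrite("pics/"+n,np.ascontiguousarray(s["img"][:,:,::-1]))
E
python3 - <<'E'
from h import *
for n in("top","side"):
    s=bot.snapshot(n);save(s,n+"0.png");o,d=ray(s,320,200);print(n,o,d,s["K"][0][0])
st=bot.get_state();print(st)
E
```

```text
top [0.38889505 0.16158563 1.47465268] [ 0.15136763 -0.02416683 -0.98818207] 428.10851079234686
side [ 0.17648082 -0.7804274   0.8869303 ] [ 0.31055799  0.73995149 -0.59667875] 466.97535435138076
{'t': 0.1, 'joint_positions': array([-1.35552326,  0.6158587 , -0.01261489,  1.42477775,  0.00809783,
        1.10337193, -0.04040076]), 'qd': array([ 4.38017286e-04, -2.31724843e-03, -7.28532936e-04, -4.50986466e-03,
       -6.79984032e-04, -1.85845679e-03,  1.13497828e-05]), 'tau': array([ 1.05989984e-03, -4.70383501e+01,  2.60363705e-01, -1.71572489e+01,
        1.01213332e-02,  5.84629452e-03,  2.37071691e-05]), 'eef_pos': array([0.15554149, 0.63082032, 0.40361704]), 'ee_rot': array([ 1.20561114e-01,  9.92705202e-01, -1.17586618e-03, -1.28145739e-04]), 'wrist_force': array([-0.10427369, -0.15887439, -0.2587258 ]), 'torque': array([-0.00644212,  0.05455238,  0.03361664]), 'finger_force': 0.0, 'finger_gap': 0.9993486139875248}
```

View pics/top0.png

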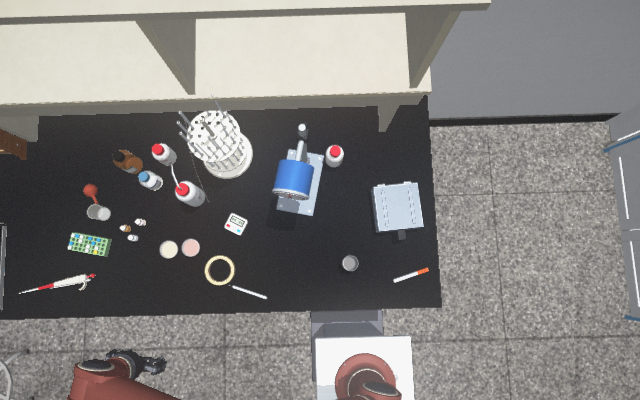

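View pics/side0.png

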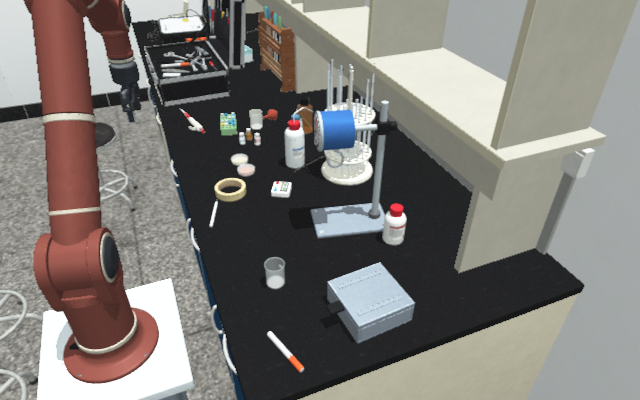

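The top view has image up = +x: the case is at (398,208), its tab at (402,235), the scale drum at (293,180) and its column at (302,130). In the side view the hook is near (333,158) and the tab near (335,314). I'll zoom in on both next.

```bash
python3 - <<'E'
import cv2,numpy as np
t=cv2.imread("pics/top0.png");s=cv2.imread("pics/side0.png")
f=lambda i,x,y:cv2.resize(i[y:y+75,x:x+100],None,fx=4,fy=4,interpolation=cv2.INTER_CUBIC)
a=np.vstack([np.hstack([f(t,350,170),f(t,255,140)]),np.hstack([f(s,320,260),f(s,305,105)])])
cv2.imwrite("pics/z.png",a)
E
```

```text
(no output)
```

View pics/z.png

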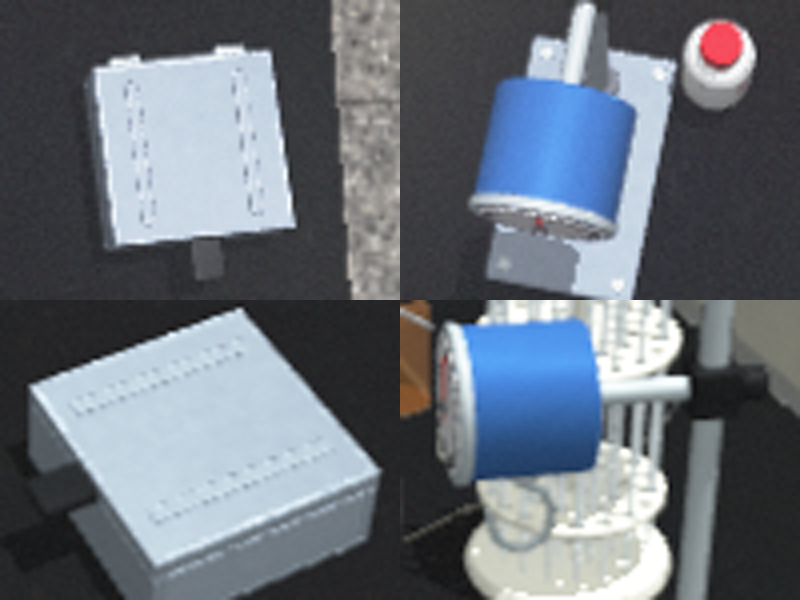

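Top-left and bottom-left tiles show the lid's four top corners and the tab. The top-right tile shows the base plate's corners, and the bottom-right tile shows the hook loop, with its lowest point near crop (520,548).

```bash
python3 - <<'E'
from h import *
t=bot.snapshot("top");s=bot.snapshot("side")
g=lambda L,o:[(a/4+o[0]-.4,b/4+o[1]-.4) for a,b in L]
# order BL BR FR FL
T=g([(95,68),(270,50),(295,228),(108,246)],(350,170)); S=g([(240,10),(380,170),(158,262),(30,84)],(320,260))
P=np.array([plane(t,*p,.062) for p in T]);Q=np.array([plane(s,*p,.062) for p in S])
for A in(P,Q):
    fb=A[:2].mean(0)-A[2:].mean(0);lr=A[0]+A[3]-A[1]-A[2];print(A.round(4).tolist(),"c",A.mean(0).round(4),np.arctan2(fb[1],fb[0]),np.arctan2(-lr[0],lr[1]),np.linalg.norm(fb),np.linalg.norm(lr)/2)
print("tab end",plane(t,350+207/4,170+278/4,.06))
B=np.array([plane(t,*p,.012) for p in g([(133,38),(275,58),(235,298),(87,278)],(255,140))])
fb=B[:2].mean(0)-B[2:].mean(0);lr=B[0]+B[3]-B[1]-B[2]
yaw=np.arctan2(fb[1],fb[0]);print("base",B.round(4).tolist(),B.mean(0),yaw,np.arctan2(-lr[0],lr[1]),np.linalg.norm(fb),np.linalg.norm(lr)/2)
c=B.mean(0);ux=np.array([np.cos(yaw),np.sin(yaw),0]);
seat=c+ux*(-50);seat=c+ux*(.05-.1);seat[2]=.2
print("seat",seat,"proj",(proj(s,seat)-[305,105])*4+[400,300],"tip",(proj(s,seat-ux*.023+[0,0,.03])-[305,105])*4+[400,300])
o=c+ux*-.1
for x in(0.0,.09):
  for z in(.262,.362): print(x,z,(proj(s,o+ux*x+[0,0,z-.012])-[305,105])*4+[400,300],(proj(t,o+ux*x+[0,0,z-.012])-[255,140])*4+[400,0])
E
```

```text
[[0.6453, -0.0531, 0.062], [0.6561, -0.2004, 0.062], [0.5061, -0.2114, 0.062], [0.4958, -0.0564, 0.062]] c [ 0.5758 -0.1303  0.062 ] 0.04777789566251601 0.0698040584517277 0.14994456495836456 0.15155772708008083
[[0.645, -0.0554, 0.062], [0.6573, -0.2012, 0.062], [0.5104, -0.2115, 0.062], [0.4976, -0.0639, 0.062]] c [ 0.5776 -0.133   0.062 ] 0.06375985764957015 0.08518048770029571 0.14741984301121294 0.14723453508426895
tab end [ 0.4657715  -0.13806399  0.06      ]
base [[0.7973, 0.2328, 0.012], [0.7754, 0.1087, 0.012], [0.5646, 0.1503, 0.012], [0.5858, 0.2773, 0.012]] [0.68075466 0.19227678 0.012     ] -0.20087182479498378 -0.16985563273684726 0.21549742097476696 0.12736989589180758
seat [0.63176001 0.20225297 0.2       ] proj [518.98550751 542.39900905] tip [486.76541732 507.92680818]
0.0 0.262 [447.48110363 470.15816324] [547.68363845 232.15550284]
0.0 0.362 [448.00795467 331.7356258 ] [540.77394134 208.39674492]
0.09 0.262 [579.90393536 458.09956577] [569.57269344 111.15420433]
0.09 0.362 [587.09043138 320.75399753] [564.63667268  77.14242886]
```

```bash
cat >> h.py <<'E'
CASE=np.array([.5765,-.1315,0]);CY=.065
SEAT=np.array([.632,.202,.2]);SY=-.185
def rot(yaw,tilt=0):  # tool y along (-sin yaw, cos yaw); fingers down, tilted by tilt towards +x(yaw)
    return R.from_euler('z',yaw)*R.from_euler('y',-tilt)*R.from_matrix(np.diag([-1,1,-1.]))
def delta(p0,r0,p,r): return np.r_[(r0.inv()*r).as_rotvec()/.5,r0.inv().apply(np.array(p)-p0)/.4]
def chain(wps,p0=None,r0=None):
    "each entry: list of (p,r) rows of one call"
    st=bot.get_state()
    if p0 is None: p0,r0=st["eef_pos"],R.from_quat(st["ee_rot"])
    for rows in wps:
        print([[float(x) for x in delta(p0,r0,p,r).round(3)] for p,r in rows]); p0,r0=np.array(rows[-1][0]),rows[-1][1]
E
python3 - <<'E'
from h import *
r=rot(CY);st=bot.get_state();r0=R.from_quat(st["ee_rot"])
print(r0.as_matrix().round(2),r.as_matrix().round(2))
u=np.array([np.cos(CY),np.sin(CY),0]);H=CASE+.075*u;tab=H-.174*u+[0,0,.058+.155]
print("tabTCP",tab)
chain([[([.28,.455,.404],r)],[([.40,.28,.404],r)],[([.44,.13,.404],r)],[([.47,-.01,.404],r)],[(tab+[0,0,.12],r)],[(tab,r)]])
E
```

```text
[[-0.97  0.24 -0.  ]
 [ 0.24  0.97 -0.  ]
 [ 0.   -0.   -1.  ]] [[-1.   -0.06  0.  ]
 [-0.06  1.    0.  ]
 [-0.    0.   -1.  ]]
tabTCP [ 0.47770906 -0.13793047  0.213     ]
[[-0.003, -0.001, -0.613, -0.407, -0.353, 0.0]]
[[0.0, 0.0, 0.0, -0.271, -0.456, 0.0]]
[[0.0, 0.0, 0.0, -0.075, -0.381, 0.0]]
[[0.0, 0.0, 0.0, -0.052, -0.354, 0.0]]
[[0.0, 0.0, 0.0, 0.002, -0.32, 0.178]]
[[0.0, 0.0, 0.0, 0.0, 0.0, 0.3]]
```

Call:
step_arm([
  [[0, 0, -0.613, -0.38, -0.33, 0, 1], [0, 0, -0.613, -0.38, -0.33, 0, 1], [0, 0, -0.613, -0.38, -0.33, 0, 1], [0, 0, -0.613, -0.38, -0.33, 0, 1], [0, 0, -0.613, -0.38, -0.33, 0, 1]],
], squeeze=30)

```text
t: 0.62
eef_pos: [0.2735, 0.4637, 0.4045]
ee_rot: [-0.031, 1.0, -0.001, 0.0]
wrist_force: [1.7, -0.2, -0.0]
finger_gap: 1.001
finger_force: 0.0
```

Call:
step_arm([
  [[0, 0, 0, -0.27, -0.42, 0, 1], [0, 0, 0, -0.27, -0.42, 0, 1], [0, 0, 0, -0.27, -0.42, 0, 1], [0, 0, 0, -0.27, -0.42, 0, 1], [0, 0, 0, -0.27, -0.42, 0, 1]],
])

```text
t: 1.03
eef_pos: [0.392, 0.3026, 0.4048]
ee_rot: [-0.031, 1.0, -0.001, 0.0]
wrist_force: [0.4, -0.5, 0.1]
finger_gap: 0.999
finger_force: 0.0
```

```bash
python3 - <<'E'
from h import *
r=rot(CY);st=bot.get_state();print(st["t"],st["eef_pos"],st["joint_positions"].round(2))
u=np.array([np.cos(CY),np.sin(CY),0]);H=CASE+.075*u;tab=H-.174*u+[0,0,.058+.155]
chain([[([.44,.15,.404],r)],[([.47,-.01,.404],r)],[(tab+[0,0,.12],r)],[(tab,r)]])
E
```

```text
1.0333 [0.39201509 0.30258912 0.40480413] [-0.66  0.38 -0.06  1.86  0.03  0.91  0.9 ]
[[-0.003, 0.002, -0.007, -0.096, -0.388, 0.003]]
[[0.0, 0.0, 0.0, -0.049, -0.404, 0.0]]
[[0.0, 0.0, 0.0, 0.002, -0.32, 0.178]]
[[0.0, 0.0, 0.0, 0.0, 0.0, 0.3]]
```

Call:
step_arm([
  [[0, 0, -0.007, -0.096, -0.388, 0.003, 1], [0, 0, -0.007, -0.096, -0.388, 0.003, 1], [0, 0, -0.007, -0.096, -0.388, 0.003, 1], [0, 0, -0.007, -0.096, -0.388, 0.003, 1], [0, 0, -0.007, -0.096, -0.388, 0.003, 1]],
])

```text
t: 1.45
eef_pos: [0.4408, 0.1452, 0.4035]
ee_rot: [-0.027, 1.0, -0.003, 0.0]
wrist_force: [0.3, 0.2, -0.8]
finger_gap: 0.997
finger_force: 0.0
```

Call:
step_arm([
  [[0, 0, 0, -0.049, -0.404, 0, 1], [0, 0, 0, -0.049, -0.404, 0, 1], [0, 0, 0, -0.049, -0.404, 0, 1], [0, 0, 0, -0.049, -0.404, 0, 1], [0, 0, 0, -0.049, -0.404, 0, 1]],
])

```text
t: 1.87
eef_pos: [0.4699, -0.0151, 0.4037]
ee_rot: [-0.027, 1.0, -0.003, 0.001]
wrist_force: [-0.1, 0.1, 0.1]
finger_gap: 0.996
finger_force: 0.0
```

Call:
step_arm([
  [[0, 0, 0, 0.002, -0.32, 0.178, 1], [0, 0, 0, 0.002, -0.32, 0.178, 1], [0, 0, 0, 0.002, -0.32, 0.178, 1], [0, 0, 0, 0.002, -0.32, 0.178, 1], [0, 0, 0, 0.002, -0.32, 0.178, 1]],
])

```text
t: 2.28
eef_pos: [0.476, -0.1391, 0.33]
ee_rot: [-0.03, 1.0, -0.001, -0.002]
wrist_force: [0.1, -0.2, -0.7]
finger_gap: 0.997
finger_force: 0.0
```

```bash
python3 - <<'E'
from h import *
r=rot(CY);st=bot.get_state();print(st["t"],st["eef_pos"],st["joint_positions"].round(2))
u=np.array([np.cos(CY),np.sin(CY),0]);H=CASE+.075*u;tab=H-.174*u+[0,0,.058+.155]
chain([[(tab,r)]])
t=bot.snapshot("top");s=bot.snapshot("side")
f=lambda i,x,y:cv2.resize(i[y:y+100,x:x+100],None,fx=4,fy=4,interpolation=cv2.INTER_CUBIC)
cv2.imwrite("pics/g.png",np.hstack([f(t["img"],350,170),f(s["img"],290,240)])[:,:,::-1])
E
```

```text
2.2833 [ 0.47596701 -0.13907397  0.32997524] [ 0.2   0.48  0.05  1.95 -0.03  0.72  1.9 ]
[[-0.004, -0.01, -0.012, -0.006, 0.003, 0.292]]
```

View pics/g.png

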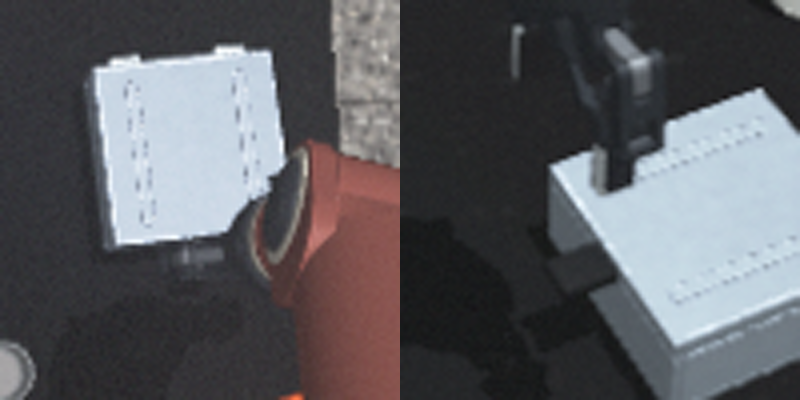

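The gripper is above the tab, with a finger at side crop (630,150) and the tab at crop (580,270), so it lines up. I'll go down and pinch.

Call:
step_arm([
  [[0, -0.01, -0.012, -0.006, 0.003, 0.1, 1], [0, -0.01, -0.012, -0.006, 0.003, 0.2, 1], [0, -0.01, -0.012, -0.006, 0.003, 0.27, 1], [0, -0.01, -0.012, -0.006, 0.003, 0.292, 1], [0, -0.01, -0.012, -0.006, 0.003, 0.292, 1]],
])

```text
t: 2.8
eef_pos: [0.4793, -0.1309, 0.2142]
ee_rot: [-0.039, 0.999, 0.001, 0.001]
wrist_force: [0.1, 0.1, 0.2]
finger_gap: 1.001
finger_force: 0.0
```

Call:
step_arm([
  [[0, 0, 0, 0, 0, 0, 0.1], [0, 0, 0, 0, 0, 0, 0.1], [0, 0, 0, 0, 0, 0, 0.1], [0, 0, 0, 0, 0, 0, 0.1], [0, 0, 0, 0, 0, 0, 0.1]],
], squeeze=30)

```text
t: 3.22
eef_pos: [0.4799, -0.1359, 0.2175]
ee_rot: [-0.036, 0.999, -0.003, 0.005]
wrist_force: [-0.7, 1.5, 10.6]
finger_gap: 0.316
finger_force: 34.2
```

Call:
step_arm([
  [[0, 0, 0, 0, 0, 0, 0.1], [0, 0, 0, 0, 0, 0, 0.1], [0, 0, 0, 0, 0, 0, 0.1]],
])

```text
t: 3.47
eef_pos: [0.4799, -0.1358, 0.2176]
ee_rot: [-0.036, 0.999, -0.003, 0.005]
wrist_force: [-0.1, -5.4, 7.7]
finger_gap: 0.321
finger_force: 33.7
```

```bash
python3 - <<'E'
from h import *
r=rot(CY);st=bot.get_state();print(st["t"],st["eef_pos"])
u=np.array([np.cos(CY),np.sin(CY),0]);p0=st["eef_pos"]
H=CASE+.075*u;H[2]=.048
L,a0=.174,np.arctan2(.006,.174)
f=lambda th:(p0+u*L*(np.cos(a0)-np.cos(th+a0))+np.array([0,0,L*(np.sin(th+a0)-np.sin(a0))]),R.from_quat(st["ee_rot"]))
th=np.linspace(0,1.8,21)[1:]
chain([[f(t) for t in th[i:i+5]] for i in range(0,20,5)])
E
```

```text
3.4667 [ 0.47994741 -0.13582804  0.21760162]
[[0.0, 0.0, 0.0, -0.003, -0.0, -0.039], [0.0, 0.0, 0.0, -0.01, -0.0, -0.077], [0.0, 0.0, 0.0, -0.021, -0.001, -0.115], [0.0, 0.0, 0.0, -0.035, -0.001, -0.152], [0.0, 0.0, 0.0, -0.052, -0.001, -0.187]]
[[0.0, 0.0, 0.0, -0.02, -0.0, -0.034], [0.0, 0.0, 0.0, -0.043, -0.001, -0.065], [0.0, 0.0, 0.0, -0.069, -0.001, -0.095], [0.0, 0.0, 0.0, -0.097, -0.001, -0.122], [0.0, 0.0, 0.0, -0.128, -0.002, -0.146]]
[[0.0, 0.0, 0.0, -0.033, -0.0, -0.022], [0.0, 0.0, 0.0, -0.067, -0.001, -0.04], [0.0, 0.0, 0.0, -0.103, -0.001, -0.055], [0.0, 0.0, 0.0, -0.14, -0.001, -0.067], [0.0, 0.0, 0.0, -0.179, -0.002, -0.076]]
[[0.0, 0.0, 0.0, -0.039, -0.0, -0.005], [0.0, 0.0, 0.0, -0.078, -0.001, -0.007], [0.0, 0.0, 0.0, -0.117, -0.001, -0.005], [0.0, 0.0, 0.0, -0.156, -0.001, 0.0], [0.0, 0.0, 0.0, -0.194, -0.001, 0.009]]
```

Call:
step_arm([
  [[0, 0, 0, -0.003, 0, -0.039, 0.1], [0, 0, 0, -0.01, 0, -0.077, 0.1], [0, 0, 0, -0.021, -0.001, -0.115, 0.1], [0, 0, 0, -0.035, -0.001, -0.152, 0.1], [0, 0, 0, -0.052, -0.001, -0.187, 0.1]],
])

```text
t: 3.88
eef_pos: [0.5009, -0.1343, 0.2923]
ee_rot: [-0.036, 0.999, -0.003, 0.005]
wrist_force: [4.3, -5.3, -5.3]
finger_gap: 0.317
finger_force: 32.0
```

Call:
step_arm([
  [[0, 0, 0, -0.02, 0, -0.034, 0.1], [0, 0, 0, -0.043, -0.001, -0.065, 0.1], [0, 0, 0, -0.069, -0.001, -0.095, 0.1], [0, 0, 0, -0.097, -0.001, -0.122, 0.1], [0, 0, 0, -0.128, -0.002, -0.146, 0.1]],
])

```text
t: 4.3
eef_pos: [0.5508, -0.1308, 0.3498]
ee_rot: [-0.036, 0.999, -0.002, 0.003]
wrist_force: [2.3, -3.4, -7.6]
finger_gap: 0.316
finger_force: 31.7
```

```bash
python3 - <<'E'
from h import *
st=bot.get_state();print(st["t"],st["eef_pos"],R.from_quat(st["ee_rot"]).as_matrix()[:,2])
s=bot.snapshot("side");cv2.imwrite("pics/g2.png",cv2.resize(s["img"][180:360,260:460],None,fx=3,fy=3)[:,:,::-1])
E
```

```text
4.3 [ 0.55076221 -0.13081785  0.34984029] [ 0.00613192 -0.00354451 -0.99997492]
```

View pics/g2.png

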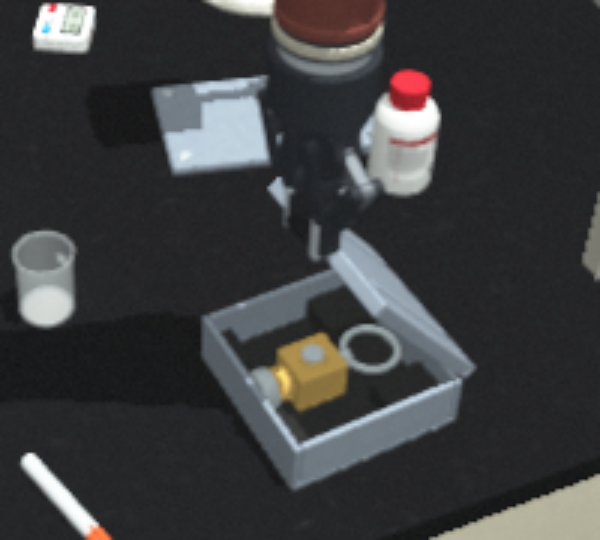

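The lid is about 55° open, pinched at crop (325,240). The valve is visible, with its block at (310,370) and its eye at (370,350). I'll continue the arc.

Call:
step_arm([
  [[0, 0, 0, -0.033, 0, -0.022, 0.1], [0, 0, 0, -0.067, -0.001, -0.04, 0.1], [0, 0, 0, -0.103, -0.001, -0.055, 0.1], [0, 0, 0, -0.14, -0.001, -0.067, 0.1], [0, 0, 0, -0.179, -0.002, -0.076, 0.1]],
])

```text
t: 4.77
eef_pos: [0.621, -0.1259, 0.38]
ee_rot: [-0.036, 0.999, -0.001, 0.0]
wrist_force: [-1.5, -1.9, -1.7]
finger_gap: 0.32
finger_force: 32.5
```

Call:
step_arm([
  [[0, 0, 0, -0.039, 0, -0.005, 0.1], [0, 0, 0, -0.078, -0.001, -0.007, 0.1], [0, 0, 0, -0.117, -0.001, -0.005, 0.1], [0, 0, 0, -0.156, -0.001, 0, 0.1], [0, 0, 0, -0.194, -0.001, 0.009, 0.1]],
])

```text
t: 5.18
eef_pos: [0.6992, -0.12, 0.3777]
ee_rot: [-0.036, 0.999, -0.001, 0.002]
wrist_force: [0.0, -2.6, 1.9]
finger_gap: 0.32
finger_force: 29.8
```

```bash
python3 - <<'E'
from h import *
st=bot.get_state();print(st["t"],st["eef_pos"])
s=bot.snapshot("side");cv2.imwrite("pics/g3.png",cv2.resize(s["img"][180:360,260:460],None,fx=3,fy=3)[:,:,::-1])
E
```

```text
5.1833 [ 0.69924332 -0.12002054  0.37770775]
```

View pics/g3.png

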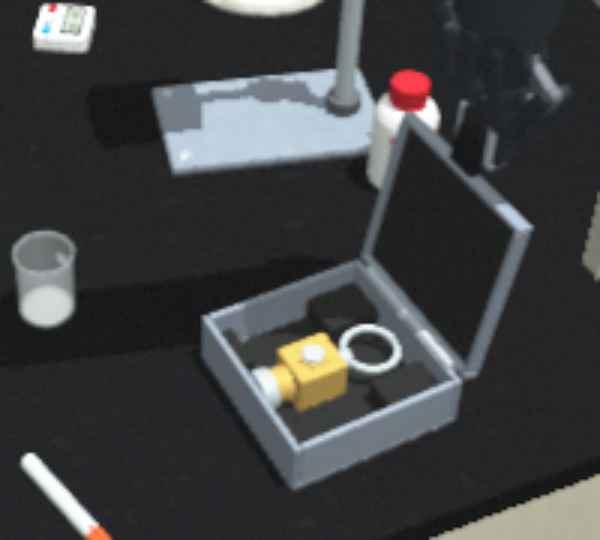

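The lid is past upright with the tab held at about (470,160). I'll release it and rise.

Call:
step_arm([
  [[0, 0, 0, 0, 0, 0, 1], [0, 0, 0, 0, 0, 0, 1], [0, 0, 0, 0, 0, 0, 1], [0, 0, 0, 0, 0, 0, 1], [0, 0, 0, 0, 0, 0, 1]],
])

```text
t: 5.65
eef_pos: [0.6989, -0.1186, 0.3769]
ee_rot: [-0.037, 0.999, 0.0, 0.002]
wrist_force: [0.1, 0.8, 0.5]
finger_gap: 0.99
finger_force: 0.0
```

Call:
step_arm([
  [[0, 0, 0, 0, 0, -0.06, 1], [0, 0, 0, 0, 0, -0.14, 1], [0, 0, 0, 0, 0, -0.2, 1], [0, 0, 0, 0.15, 0, -0.2, 1], [0, 0, 0, 0.25, 0, -0.2, 1]],
])

```text
t: 6.07
eef_pos: [0.6166, -0.1244, 0.4578]
ee_rot: [-0.038, 0.999, -0.0, 0.006]
wrist_force: [-1.1, -1.0, -0.5]
finger_gap: 1.0
finger_force: 0.0
```

Call:
step_arm([
  [[0, 0, 0, 0.1, 0.1, 0, 1], [0, 0, 0, 0.2, 0.1, 0, 1], [0, 0, 0, 0.3, 0.1, 0, 1], [0, 0, 0, 0.35, 0.1, 0, 1], [0, 0, 0, 0.35, 0.1, 0, 1]],
])

```text
t: 6.48
eef_pos: [0.4673, -0.0961, 0.4558]
ee_rot: [-0.036, 0.999, 0.0, -0.0]
wrist_force: [-0.0, -0.4, -0.1]
finger_gap: 1.002
finger_force: 0.0
```

```bash
python3 - <<'E'
from h import *
st=bot.get_state();print(st["t"],st["eef_pos"])
t=bot.snapshot("top");s=bot.snapshot("side")
for q,n in((t,"t"),(s,"s")):
    im=cv2.cvtColor(q["img"],cv2.COLOR_RGB2HSV);m=cv2.inRange(im,(12,110,60),(30,255,255))
    n_,l,stt,c=cv2.connectedComponentsWithStats(m)
    print(n,[(stt[i].tolist(),c[i].round(1).tolist()) for i in range(1,n_) if stt[i][4]>15])
f=lambda i,x,y:cv2.resize(i[y:y+100,x:x+100],None,fx=4,fy=4,interpolation=cv2.INTER_CUBIC)
cv2.imwrite("pics/g4.png",np.hstack([f(t["img"],350,150),f(s["img"],325,260)])[:,:,::-1])
E
```

```text
6.4833 [ 0.46733088 -0.09611532  0.45584533]
t [([114, 150, 28, 23, 220], [129.8, 161.5]), ([390, 205, 14, 18, 111], [396.2, 215.1]), ([124, 226, 7, 6, 23], [127.5, 228.8])]
s [([298, 109, 9, 22, 69], [303.0, 118.0]), ([246, 132, 6, 8, 37], [248.4, 135.6]), ([350, 291, 26, 26, 413], [362.9, 304.1])]
```

View pics/g4.png

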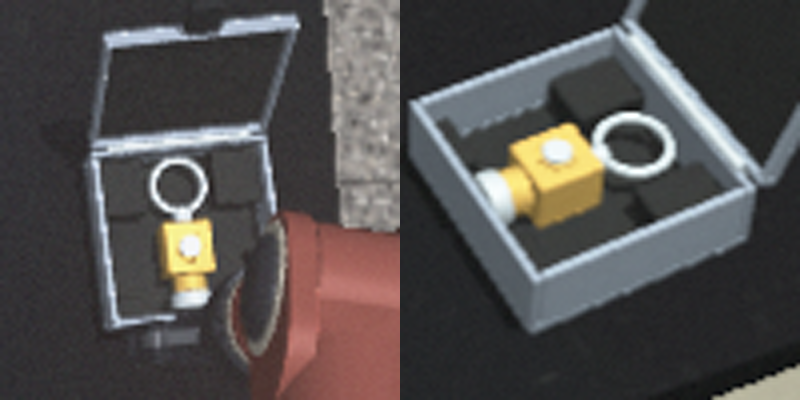

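Both views show the open lid and the valve. In the top view the block's bolt is at full-image (397.1,211.4) and the eye at (394.1,196.1). In the side view they are at (364.1,297.4) and (383.1,296.1).

```bash
python3 - <<'E'
from h import *
t=bot.snapshot("top");s=bot.snapshot("side")
print(plane(t,397,211.2,.044),plane(s,364.1,297.4,.046),tri(t,(397,211.2),s,(364.1,297.4)))
print(plane(t,394.1,196.1,.026),plane(s,383.1,296.1,.026))
u=np.array([np.cos(CY),np.sin(CY),0]);print(CASE+u*.02)
E
```

```text
[ 0.56210948 -0.13110616  0.044     ] [ 0.56358768 -0.13246902  0.046     ] (array([ 0.5630463 , -0.13133524,  0.04479017]), np.float64(0.0021715866164149196))
[ 0.61663802 -0.12786934  0.026     ] [ 0.61738701 -0.1307542   0.026     ]
[ 0.59645776 -0.13020092  0.        ]
```

```bash
python3 - <<'E'
from h import *
import itertools
from scipy.optimize import least_squares
st=bot.get_state();print(st["joint_positions"].round(3))
D=[([-1.35552326,.6158587,-.01261489,1.42477775,.00809783,1.10337193,-.04040076],[.15554149,.63082032,.40361704],[.12056,.992705,-.001176,-.000128]),
([-.66,.38,-.06,1.86,.03,.91,.9],[.39201509,.30258912,.40480413],[-.031,1,-.001,0]),
([.2,.48,.05,1.95,-.03,.72,1.9],[.47596701,-.13907397,.32997524],[-.03,1,-.001,-.002]),
(st["joint_positions"],st["eef_pos"],st["ee_rot"])]
def fk(q,s,c7,L):
    h,L1,L2,d,o1,o2,o3=L
    A=R.from_euler('z',s[0]*q[0])*R.from_euler('y',q[1])
    p=np.array([0,0,h])+A.apply([o1,0,L1])
    A=A*R.from_euler('z',s[1]*q[2])*R.from_euler('y',q[3]);p=p+A.apply([o2,0,L2])
    A=A*R.from_euler('z',s[2]*q[4])*R.from_euler('y',q[5]);p=p+A.apply([o3,0,d])
    return p,A*R.from_euler('z',s[3]*q[6]+c7)
best=[]
for s in itertools.product([1,-1],repeat=4):
  for c in (0,np.pi,np.pi/2,-np.pi/2):
    e=sum((fk(q,s,c,[.3,.5,.4,.1,0,0,0])[1].inv()*R.from_quat(o)).magnitude() for q,_,o in D); best.append((e,s,c))
best.sort(key=lambda b:b[0]);print(best[:5])
for e,s,c in best[:2]:
  f=lambda L:np.r_[np.concatenate([(fk(q,s,c,L)[0]-p) for q,p,_ in D]),.01*(L-np.array([.3,.45,.4,.1,0,0,0]))]
  r=least_squares(f,[.3,.45,.4,.1,0,0,0]);print(s,c,r.x.round(3),np.abs(r.fun[:-7]).max())
E
```

```text
[ 0.11   0.302  0.058  1.813 -0.022  1.02   1.822]
[(0.011365784544040709, (-1, -1, -1, -1), 1.5707963267948966), (0.18154587534842354, (-1, -1, 1, -1), 1.5707963267948966), (0.3616163658577839, (-1, 1, -1, -1), 1.5707963267948966), (0.4447602876453863, (-1, 1, 1, -1), 1.5707963267948966), (0.880800779543286, (1, 1, 1, 1), -1.5707963267948966)]
(-1, -1, -1, -1) 1.5707963267948966 [ 0.566  0.55   0.364  0.456 -0.017 -0.002 -0.022] 0.021478807029748997
(-1, -1, 1, -1) 1.5707963267948966 [0.217 0.548 0.375 0.088 0.001 0.003 0.001] 0.022631168668839102
```

```bash
cat >> h.py <<'E'
def fk(q,L):
    x0,y0,h,o1,L1,o2,L2,o3,d,y1,y2,y3=L
    B=R.from_euler('z',-q[0]);A=B*R.from_euler('y',q[1])
    p=B.apply([x0,y0,h])+(A*R.from_euler('z',-q[2])).apply([o1,y1,L1])
    A=A*R.from_euler('z',-q[2])*R.from_euler('y',q[3]);p=p+(A*R.from_euler('z',-q[4])).apply([o2,y2,L2])
    A=A*R.from_euler('z',-q[4])*R.from_euler('y',q[5]);p=p+A.apply([o3,y3,d])
    return p,A*R.from_euler('z',-q[6]+np.pi/2)
E
python3 - <<'E'
from h import *
from scipy.optimize import least_squares
st=bot.get_state()
D=[([-1.35552326,.6158587,-.01261489,1.42477775,.00809783,1.10337193,-.04040076],[.15554149,.63082032,.40361704],1),
([-.66,.38,-.06,1.86,.03,.91,.9],[.39201509,.30258912,.40480413],.2),
([.2,.48,.05,1.95,-.03,.72,1.9],[.47596701,-.13907397,.32997524],.2),
(st["joint_positions"],st["eef_pos"],1)]
pri=np.array([.0,0,.32,0,.42,0,.4,0,.13,0,0,0]);w=np.array([.3,.1,.05,.3,.1,.3,.1,.3,.1,.3,.3,.3])
f=lambda L:np.r_[np.concatenate([(fk(q,L)[0]-p)*w_ for q,p,w_ in D]),.02*w*(L-pri)]
r=least_squares(f,pri);print(r.x.round(3));print(*[(fk(q,r.x)[0]-p).round(4) for q,p,_ in D])
E
```

```text
[-0.002 -0.009  0.332  0.001  0.551  0.001  0.37  -0.003  0.209  0.013
 -0.013 -0.013]
[ 0. -0.  0.] [-0.0004  0.0004 -0.0005] [0.0005 0.0018 0.0002] [-0.     -0.0001  0.    ]
```

```bash
python3 - <<'E'
from h import *
r=rot(.055,-.42);g=np.array([.563,-.1313,.034]);tz=r.apply([0,0,1]);T=g-.155*tz;print(T)
chain([[([.55,-.12,.42],r)],[(T+[0,0,.12],r)],[(T,r)]])
E
```

```text
[ 0.6261073  -0.12782559  0.17552879]
[[-0.009, 0.854, 0.039, -0.184, -0.076, 0.091]]
[[0.0, 0.0, 0.0, -0.299, -0.03, 0.207]]
[[0.0, 0.0, 0.0, -0.122, -0.0, 0.274]]
```

Call:
step_arm([
  [[-0.009, 0.854, 0.039, -0.184, -0.076, 0.091, 1], [-0.009, 0.854, 0.039, -0.184, -0.076, 0.091, 1], [-0.009, 0.854, 0.039, -0.184, -0.076, 0.091, 1], [-0.009, 0.854, 0.039, -0.184, -0.076, 0.091, 1], [-0.009, 0.854, 0.039, -0.184, -0.076, 0.091, 1]],
])

```text
t: 7.1
eef_pos: [0.5516, -0.1199, 0.4166]
ee_rot: [-0.027, 0.977, -0.005, -0.211]
wrist_force: [0.4, -0.7, -0.5]
finger_gap: 1.002
finger_force: 0.0
```

Call:
step_arm([
  [[0, 0, 0, -0.1, -0.01, 0.069, 1], [0, 0, 0, -0.2, -0.02, 0.138, 1], [0, 0, 0, -0.299, -0.03, 0.207, 1], [0, 0, 0, -0.299, -0.03, 0.207, 1], [0, 0, 0, -0.299, -0.03, 0.207, 1]],
])

```text
t: 7.52
eef_pos: [0.6257, -0.1274, 0.2894]
ee_rot: [-0.027, 0.977, -0.005, -0.212]
wrist_force: [-1.8, -0.1, -0.6]
finger_gap: 0.998
finger_force: 0.0
```

```bash
python3 - <<'E'
from h import *
r=rot(.055,-.42);g=np.array([.563,-.1313,.034]);tz=r.apply([0,0,1]);T=g-.155*tz
chain([[(T,r)]])
st=bot.get_state();print(repr(st["joint_positions"]),st["eef_pos"],st["t"])
f=lambda i,x,y:cv2.resize(i[y:y+100,x:x+100],None,fx=4,fy=4,interpolation=cv2.INTER_CUBIC)
t=bot.snapshot("top");s=bot.snapshot("side")
cv2.imwrite("pics/g5.png",np.hstack([f(t["img"],350,150),f(s["img"],325,240)])[:,:,::-1])
E
```

```text
[[0.004, -0.013, 0.003, -0.119, -0.002, 0.259]]
array([0.10315872, 0.80613576, 0.08744738, 1.42402707, 0.03096298,
       1.32990505, 1.79037475]) [ 0.62570784 -0.12742564  0.28944479] 7.5167
```

View pics/g5.png

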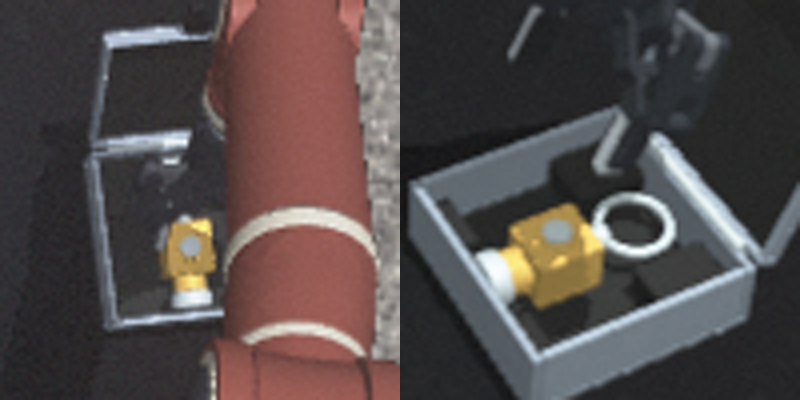

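The lid is open and the gripper is tilted back above the case, with its fingers over the ring at side crop (615,150). It clears the lid, so I'll go down to the block.

Call:
step_arm([
  [[0.004, -0.013, 0.003, -0.04, -0.002, 0.088, 1], [0.004, -0.013, 0.003, -0.08, -0.002, 0.175, 1], [0.004, -0.013, 0.003, -0.11, -0.002, 0.24, 1], [0.004, -0.013, 0.003, -0.119, -0.002, 0.26, 1], [0.004, -0.013, 0.003, -0.119, -0.002, 0.26, 1]],
])

```text
t: 8.03
eef_pos: [0.6251, -0.1289, 0.1804]
ee_rot: [-0.026, 0.978, -0.006, -0.207]
wrist_force: [-0.2, -0.2, 0.2]
finger_gap: 0.999
finger_force: 0.0
```

```bash
python3 - <<'E'
from h import *
r=rot(.055,-.42);g=np.array([.563,-.1313,.034]);tz=r.apply([0,0,1]);T=g-.155*tz
chain([[(T,r)]])
st=bot.get_state();print(repr(st["joint_positions"]),st["eef_pos"],st["t"],st["wrist_force"],st["qd"].round(3))
E
```

```text
[[-0.002, 0.005, -0.004, -0.007, 0.003, 0.01]]
array([0.10754436, 0.94018769, 0.08212415, 1.48240704, 0.02784658,
       1.12819077, 1.7768176 ]) [ 0.62513444 -0.12890484  0.18043259] 8.0333 [-0.17846706 -0.20470029  0.21770371] [-0.001 -0.048  0.007 -0.047  0.004  0.032  0.003]
```

Call:
step_arm([
  [[0, 0, 0, -0.006, 0.003, 0.008, 1], [0, 0, 0, -0.006, 0.003, 0.008, 0.6], [0, 0, 0, -0.006, 0.003, 0.008, 0.3], [0, 0, 0, -0.006, 0.003, 0.008, 0.2], [0, 0, 0, -0.006, 0.003, 0.008, 0.2]],
], squeeze=60)

```text
t: 8.45
eef_pos: [0.6271, -0.1274, 0.1783]
ee_rot: [-0.026, 0.978, -0.006, -0.205]
wrist_force: [5.5, 0.1, 34.1]
finger_gap: 0.455
finger_force: 57.6
```

Call:
step_arm([
  [[0, 0, 0, 0, 0, 0, 0.2], [0, 0, 0, 0, 0, 0, 0.2], [0, 0, 0, 0, 0, 0, 0.2]],
])

```text
t: 8.7
eef_pos: [0.6275, -0.1274, 0.1784]
ee_rot: [-0.026, 0.978, -0.007, -0.205]
wrist_force: [2.5, 0.9, 6.7]
finger_gap: 0.46
finger_force: 62.4
```

```bash
python3 - <<'E'
from h import *
from scipy.optimize import least_squares
st=bot.get_state();print(st["eef_pos"],st["wrist_force"])
D=[([-1.35552326,.6158587,-.01261489,1.42477775,.00809783,1.10337193,-.04040076],[.15554149,.63082032,.40361704],1),
([-.66,.38,-.06,1.86,.03,.91,.9],[.39201509,.30258912,.40480413],.2),
([.2,.48,.05,1.95,-.03,.72,1.9],[.47596701,-.13907397,.32997524],.2),
([0.10315872,0.80613576,0.08744738,1.42402707,0.03096298,1.32990505,1.79037475],[ 0.62570784,-0.12742564,0.28944479],1),
([0.11,.302,.058,1.813,-.022,1.02,1.822],[0.46733088,-0.09611532,0.45584533],.7),
(st["joint_positions"],st["eef_pos"],1)]
pri=np.array([.0,0,.32,0,.42,0,.4,0,.13,0,0,0]);w=np.array([.3,.1,.05,.3,.1,.3,.1,.3,.1,.3,.3,.3])
f=lambda L:np.r_[np.concatenate([(fk(q,L)[0]-p)*w_ for q,p,w_ in D]),.02*w*(L-pri)]
r=least_squares(f,pri);L=r.x;print(L.round(3));print(*[(fk(q,L)[0]-p).round(4) for q,p,_ in D])
np.save("L.npy",L)
lo=np.array([-3.12,-.3,-1.34,.26,-1.36,.01,-2.84]);hi=np.array([3.12,2.06,1.32,2.42,4.5,1.98,2.84])
# feasibility: eye at seat+(-.03,+.015) / (0,-.02-.017), valve pitch=tilt+.42
for th in np.arange(.4,1.2,.1):
  R_=rot(SY,th);ux=np.array([np.cos(SY),np.sin(SY),0]);e=ux*np.cos(th+.42)+np.array([0,0,np.sin(th+.42)])
  for nm,off in(("in",-.035*ux+[0,0,.03]),("end",ux*-.01-np.array([0,0,.035]))):
    T=SEAT+off-.055*e-.155*R_.apply([0,0,1])
    for j5 in(0,3.14):
      b=min((least_squares(lambda q:np.r_[(fk(q,L)[0]-T)*5,(fk(q,L)[1].inv()*R_).as_rotvec(),.001*q[2]],np.clip([-.2,.7,s,1.8,j5,.4,1.3-j5],lo+.01,hi-.01),bounds=(lo,hi)) for s in(-.4,0,.4)),key=lambda b:b.cost)
      print(round(th,1),nm,j5,"%.4f"%np.sqrt(2*b.cost),b.x.round(2))
E
```

```text
[ 0.62751014 -0.12740918  0.1784215 ] [2.53715339 0.86535855 6.74760177]
[-0.011  0.046  0.245 -0.002  0.554  0.003  0.374 -0.01   0.123 -0.02
 -0.024 -0.024]
[ 0.0002 -0.0002  0.    ] [ 0.0004  0.0016 -0.002 ] [-0.0049  0.0026  0.0001] [-0.0003 -0.0002  0.    ] [0.0006 0.0008 0.0002] [ 0.0003 -0.0001 -0.    ]
0.4 in 0 0.0000 [-0.49  0.51  0.    1.99  0.68  0.4   0.3 ]
0.4 in 3.14 0.0000 [-0.49  0.51 -0.    1.99  0.68  0.4   0.3 ]
0.4 end 0 0.0000 [-0.44  0.64  0.    2.01  0.97  0.28  0.04]
0.4 end 3.14 0.0000 [-0.44  0.64 -0.    2.01  0.97  0.28  0.04]
0.5 in 0 0.0000 [-0.48  0.52  0.    2.08  1.14  0.33 -0.15]
0.5 in 3.14 0.0000 [-0.48  0.52  0.    2.08  1.14  0.33 -0.15]
0.5 end 0 0.0000 [-0.41  0.64  0.    2.08  1.6   0.27 -0.57]
0.5 end 3.14 0.0000 [-0.41  0.64 -0.    2.08  1.6   0.27 -0.57]
0.6 in 0 0.0000 [-0.46  0.52  0.    2.14  1.63  0.35 -0.62]
0.6 in 3.14 0.0000 [-0.46  0.52  0.    2.14  1.63  0.35 -0.62]
0.6 end 0 0.0006 [-0.9   0.81  0.57  1.95 -0.23  0.01  1.04]
0.6 end 3.14 0.0000 [-0.39  0.66  0.    2.12  2.01  0.35 -0.96]
0.7 in 0 0.0000 [-0.45  0.54  0.    2.18  1.
[... 495 characters left out ...]
.36  0.01  2.05]
0.9 in 3.14 0.0000 [-0.46  0.6   0.    2.24  2.29  0.68 -1.28]
0.9 end 0 0.1701 [-1.09  0.99  0.86  1.87 -1.36  0.01  1.99]
0.9 end 3.14 0.0000 [-0.42  0.75  0.    2.21  2.43  0.75 -1.42]
1.0 in 0 0.1687 [-1.23  0.97  1.01  1.92 -1.36  0.01  1.95]
1.0 in 3.14 0.0000 [-0.47  0.64  0.    2.27  2.37  0.83 -1.38]
1.0 end 0 0.2384 [-1.16  1.1   0.97  1.86 -1.36  0.01  1.87]
1.0 end 3.14 0.0000 [-0.43  0.79  0.    2.23  2.47  0.9  -1.48]
1.1 in 0 0.2355 [-1.28  1.08  1.11  1.91 -1.36  0.01  1.84]
1.1 in 3.14 0.0000 [-0.48  0.69  0.    2.29  2.42  0.98 -1.45]
1.1 end 0 0.2939 [-1.23  1.23  1.08  1.86 -1.36  0.01  1.73]
1.1 end 3.14 0.0000 [-0.44  0.84  0.    2.25  2.5   1.06 -1.53]
```

```bash
cat >> h.py <<'E'
_R0=R.from_quat([-.026,.978,-.0065,-.205]);_p0=np.array([.6275,-.1274,.1784])
EYE_T=_R0.inv().apply(np.array([.6175,-.1285,.026])-_p0); VR=_R0.inv()*R.from_euler('z',.055)  # valve in tool
def tool_for_eye(eye,th,yaw=SY):
    r=rot(yaw,th); return np.array(eye)-r.apply(EYE_T),r
UX=np.array([np.cos(SY),np.sin(SY),0])
def slerp(a,b,f): return a*R.from_rotvec((a.inv()*b).as_rotvec()*f)
E
python3 - <<'E'
from h import *
st=bot.get_state();p0=st["eef_pos"];r0=R.from_quat(st["ee_rot"])
print(EYE_T)
P,r=tool_for_eye(SEAT-.085*UX+[0,0,.02],1.1);print("pre",P,r.as_matrix()[:,2])
a=[(p0+[0,0,.1],r0)];b=[(p0+[-.02,0,.25],r0)]
way=[a,b,[([.53,-.06,.45],rot(.0,-.05))],[([.47,.06,.45],rot(-.06,.35))],[([.44,.16,.42],rot(-.12,.7))],[([.45,.21,.35],rot(SY,1.0))],[(P,r)]]
chain(way)
E
```

```text
[-0.05200979 -0.00024952  0.14360324]
pre [0.399511   0.24576181 0.23878636] [ 0.87600002 -0.1639345  -0.45359612]
[[0.0, 0.0, 0.0, 0.1, -0.001, -0.229]]
[[0.0, 0.0, 0.0, 0.196, 0.002, -0.324]]
[[-0.029, -0.725, 0.105, 0.191, 0.179, 0.024]]
[[0.018, -0.8, 0.119, 0.15, 0.3, 0.007]]
[[0.06, -0.7, 0.104, 0.11, 0.245, 0.04]]
[[0.098, -0.6, 0.086, 0.105, 0.127, 0.14]]
[[0.0, -0.2, 0.0, 0.31, 0.065, 0.032]]
```

Call:
step_arm([
  [[0, 0, 0, 0.034, 0, -0.077, 0.2], [0, 0, 0, 0.068, 0, -0.154, 0.2], [0, 0, 0, 0.102, 0, -0.23, 0.2], [0, 0, 0, 0.102, 0, -0.23, 0.2]],
])

```text
t: 9.03
eef_pos: [0.6281, -0.1284, 0.2841]
ee_rot: [-0.026, 0.979, -0.008, -0.2]
wrist_force: [1.3, -0.4, -2.1]
finger_gap: 0.46
finger_force: 61.6
```

Call:
step_arm([
  [[0, 0, 0, 0.065, 0, -0.1, 0.2], [0, 0, 0, 0.13, 0, -0.2, 0.2], [0, 0, 0, 0.19, 0, -0.3, 0.2], [0, 0, 0, 0.196, 0.002, -0.324, 0.2], [0, 0, 0, 0.196, 0.002, -0.324, 0.2]],
])

```text
t: 9.45
eef_pos: [0.6072, -0.1281, 0.4338]
ee_rot: [-0.026, 0.979, -0.008, -0.201]
wrist_force: [1.1, -0.4, -2.8]
finger_gap: 0.461
finger_force: 61.6
```

Call:
step_arm([
  [[-0.006, -0.145, 0.021, 0.038, 0.036, 0.005, 0.2], [-0.012, -0.29, 0.042, 0.076, 0.072, 0.01, 0.2], [-0.018, -0.435, 0.063, 0.114, 0.108, 0.015, 0.2], [-0.024, -0.58, 0.084, 0.152, 0.144, 0.02, 0.2], [-0.029, -0.725, 0.105, 0.191, 0.179, 0.024, 0.2]],
])

```text
t: 9.87
eef_pos: [0.5281, -0.0592, 0.4473]
ee_rot: [0.0, 1.0, 0.0, -0.027]
wrist_force: [-0.3, 0.8, -2.5]
finger_gap: 0.456
finger_force: 61.4
```

Call:
step_arm([
  [[0.004, -0.16, 0.024, 0.03, 0.06, 0.001, 0.2], [0.008, -0.32, 0.048, 0.06, 0.12, 0.003, 0.2], [0.011, -0.48, 0.071, 0.09, 0.18, 0.004, 0.2], [0.015, -0.64, 0.095, 0.12, 0.24, 0.006, 0.2], [0.018, -0.8, 0.119, 0.15, 0.3, 0.007, 0.2]],
])

```text
t: 10.28
eef_pos: [0.4676, 0.0607, 0.4477]
ee_rot: [0.03, 0.985, -0.006, 0.172]
wrist_force: [0.3, 0.3, -3.2]
finger_gap: 0.457
finger_force: 61.4
```

```bash
python3 - <<'E'
from h import *
from scipy.optimize import least_squares
st=bot.get_state();p0=st["eef_pos"];r0=R.from_quat(st["ee_rot"])
print(st["t"],p0,r0.as_matrix()[:,2].round(3),st["joint_positions"].round(2),st["finger_gap"])
L=np.load("L.npy")
lo=np.array([-3.12,-.3,-1.34,.26,-1.36,.01,-2.84]);hi=np.array([3.12,2.06,1.32,2.42,4.5,1.98,2.84])
P,r=tool_for_eye(SEAT-.07*UX+[0,0,.02],1.05);print(P)
q=st["joint_positions"]
way=[([.44,.16,.42],rot(-.12,.7)),([.45,.21,.35],rot(SY,.95)),(P,r)]
for T,R_ in way:
  b=least_squares(lambda x:np.r_[(fk(x,L)[0]-T)*5,(fk(x,L)[1].inv()*R_).as_rotvec(),.002*(x-q)],np.clip(q,lo+.01,hi-.01),bounds=(lo,hi));q=b.x;print(np.sqrt(2*b.cost),q.round(2))
chain([[w] for w in way])
E
```

```text
10.2833 [0.46757555 0.06071329 0.44765237] [ 0.338 -0.021 -0.941] [-0.28  0.23  0.09  1.97  0.11  0.61  1.24] 0.4566624633992534
[0.41536414 0.24279506 0.24633831]
0.00253402692192512 [-1.1   0.46  0.84  2.06  0.06  0.14  0.96]
0.042889076317643667 [-1.22  0.74  1.03  1.95 -1.36  0.01  2.15]
0.21149745589310423 [-1.36  1.05  1.1   1.99 -1.36  0.01  1.83]
[[0.058, -0.708, 0.103, 0.102, 0.244, 0.036]]
[[0.096, -0.5, 0.088, 0.105, 0.127, 0.14]]
[[0.0, -0.2, 0.0, 0.269, 0.065, 0.069]]
```

```bash
cat >> h.py <<'E'
from scipy.optimize import least_squares
LO=np.array([-3.12,-.3,-1.34,.26,-1.36,.01,-2.84]);HI=np.array([3.12,2.06,1.32,2.42,4.5,1.98,2.84])
LK=np.load("L.npy")
def ik(T,R_,q0,w=.002):
    q0=np.clip(q0,LO+.01,HI-.01)
    b=least_squares(lambda x:np.r_[(fk(x,LK)[0]-T)*5,(fk(x,LK)[1].inv()*R_).as_rotvec(),w*(x-q0)],q0,bounds=(LO,HI));return b.x,np.sqrt(2*b.cost)
E
python3 - <<'E'
from h import *
st=bot.get_state();p0=st["eef_pos"];r0=R.from_quat(st["ee_rot"]);q0=st["joint_positions"]
print("fk err",fk(q0,LK)[0]-p0)
qt,e=ik(np.array([.44,.20,.42]),rot(SY,.85),[-.46,.4,0,2.2,2.2,.7,-1.2]);print(qt.round(2),e)
N=20;rows=[]
for i in range(1,N+1):
    q=q0+(qt-q0)*i/N;rows.append(fk(q,LK))
pr=r0
for i,(p,r) in enumerate(rows):
    print(i,p.round(3),"ang",round((pr.inv()*r).magnitude(),3),"grip",(p+r.apply([0,0,.155])).round(3),"eye",(p+r.apply(EYE_T)).round(3));pr=r
chain([rows[k:k+5] for k in range(0,N,5)],*fk(q0,LK))
E
```

```text
fk err [-0.00895347 -0.00139918  0.00777785]
[-0.45  0.29 -0.01  2.21  1.76  0.48 -0.67] 0.0014739384490903994
0 [0.459 0.061 0.454] ang 0.043 grip [0.512 0.052 0.309] eye [0.557 0.048 0.337]
1 [0.46  0.063 0.453] ang 0.041 grip [0.514 0.048 0.308] eye [0.559 0.045 0.338]
2 [0.461 0.066 0.451] ang 0.04 grip [0.517 0.046 0.309] eye [0.561 0.042 0.339]
3 [0.462 0.07  0.45 ] ang 0.038 grip [0.52  0.044 0.309] eye [0.563 0.041 0.34 ]
4 [0.462 0.074 0.45 ] ang 0.037 grip [0.524 0.044 0.31 ] eye [0.566 0.041 0.342]
5 [0.463 0.079 0.449] ang 0.036 grip [0.527 0.045 0.312] eye [0.569 0.042 0.345]
6 [0.464 0.085 0.448] ang 0.035 grip [0.532 0.048 0.313] eye [0.572 0.044 0.348]
7 [0.465 0.091 0.447] ang 0.034 grip [0.536 0.051 0.315] eye [0.575 0.048 0.35 ]
8 [0.465 0.098 0.446] ang 0.034 grip [0.54  0.056 0.317] eye [0.578 0.053 0.353]
9 [0.465 0.105 0.445] ang 0.033 grip [0.544 0.062 0.318] eye [0.581 0.059 0.356]
10 [0.465 0.113 0.443] ang 0.033 grip [0.548 0.069 0.32 ] eye [0.584 0.066 0.359]
11 [0.464 0.121 0.442] ang 0.033 grip [0.551 0.077 0.321] eye [0.586 0.075 0.361]
12 [0.463 0.13  
[... 840 characters left out ...]
02, 0.038, 0.016]]
[[0.045, -0.052, 0.02, 0.0, 0.013, 0.001], [0.082, -0.109, 0.039, 0.001, 0.027, 0.001], [0.111, -0.169, 0.056, 0.002, 0.042, 0.0], [0.131, -0.231, 0.073, 0.004, 0.059, -0.0], [0.141, -0.295, 0.088, 0.007, 0.078, -0.001]]
[[0.001, -0.064, 0.016, 0.005, 0.019, -0.003], [-0.006, -0.128, 0.031, 0.01, 0.04, -0.006], [-0.023, -0.19, 0.046, 0.017, 0.061, -0.01], [-0.047, -0.25, 0.059, 0.026, 0.083, -0.015], [-0.08, -0.307, 0.073, 0.036, 0.105, -0.019]]
[[-0.041, -0.053, 0.014, 0.012, 0.023, -0.006], [-0.088, -0.1, 0.029, 0.025, 0.046, -0.013], [-0.143, -0.143, 0.043, 0.041, 0.069, -0.02], [-0.203, -0.179, 0.057, 0.057, 0.092, -0.028], [-0.268, -0.208, 0.07, 0.076, 0.115, -0.036]]
```

Call:
step_arm([
  [[0.152, -0.044, 0.053, 0, 0.011, 0.007, 0.2], [0.281, -0.119, 0.099, -0.001, 0.027, 0.014, 0.2], [0.335, -0.166, 0.118, -0.002, 0.038, 0.016, 0.2]],
])

```text
t: 10.53
eef_pos: [0.4717, 0.0764, 0.4416]
ee_rot: [0.072, 0.972, -0.086, 0.208]
wrist_force: [-0.1, 0.2, -3.6]
finger_gap: 0.455
finger_force: 61.7
```

Call:
step_arm([
  [[0.082, -0.109, 0.039, 0.001, 0.027, 0.001, 0.2], [0.131, -0.231, 0.073, 0.004, 0.059, 0, 0.2], [0.141, -0.295, 0.088, 0.007, 0.078, 0, 0.2]],
])

```text
t: 10.78
eef_pos: [0.4751, 0.1078, 0.4363]
ee_rot: [0.093, 0.948, -0.119, 0.28]
wrist_force: [0.7, -0.5, -2.8]
finger_gap: 0.46
finger_force: 61.7
```

```bash
cat > plan.py <<'E'
from h import *
def plan(T,R_,seed,N,k=5,lin=False):
    st=bot.get_state();q0=st["joint_positions"]
    p0,r0=st["eef_pos"],R.from_quat(st["ee_rot"])
    print("t",st["t"],p0.round(4),"q",q0.round(2),"gap",round(st["finger_gap"],3))
    off=fk(q0,LK)[0]-p0
    qt,e=ik(np.array(T)+off,R_,seed);print("qt",qt.round(2),"err",round(e,4))
    rows=[]
    for i in range(1,N+1):
        p,r=fk(q0+(qt-q0)*i/N,LK);p=p-off
        if lin: p=p0+(T-p0)*i/N;r=slerp(r0,R_,i/N)
        if i==N:p,r=np.array(T),R_
        rows.append((p,r));print(p.round(3),"grip",(p+r.apply([0,0,.155])).round(3),"eye",(p+r.apply(EYE_T)).round(3))
    chain([rows[j:j+k] for j in range(0,N,k)],p0,r0)
E
python3 - <<'E'
from plan import *
plan(np.array([.385,.22,.41]),rot(SY,.9),[-.46,.4,0,2.2,2.2,.7,-1.2],10)
E
```

```text
t 10.7833 [0.4751 0.1078 0.4363] q [-0.7   0.29  0.4   2.01  0.7   0.54  0.49] gap 0.46
qt [-0.56  0.2  -0.09  2.29  1.65  0.63 -0.69] err 0.0016
[0.469 0.117 0.432] grip [0.549 0.073 0.308] eye [0.586 0.07  0.346]
[0.462 0.128 0.428] grip [0.545 0.082 0.306] eye [0.581 0.079 0.346]
[0.455 0.138 0.425] grip [0.541 0.092 0.305] eye [0.576 0.089 0.346]
[0.447 0.149 0.422] grip [0.538 0.103 0.305] eye [0.571 0.101 0.347]
[0.439 0.16  0.42 ] grip [0.534 0.116 0.306] eye [0.565 0.113 0.349]
[0.43  0.172 0.417] grip [0.53  0.13  0.307] eye [0.56  0.127 0.351]
[0.42  0.184 0.415] grip [0.525 0.145 0.308] eye [0.553 0.142 0.353]
[0.409 0.196 0.413] grip [0.519 0.161 0.31 ] eye [0.546 0.158 0.356]
[0.398 0.208 0.412] grip [0.512 0.179 0.312] eye [0.537 0.175 0.359]
[0.385 0.22  0.41 ] grip [0.504 0.198 0.314] eye [0.527 0.193 0.361]
[[0.02, -0.036, 0.014, 0.022, 0.021, -0.006], [0.03, -0.082, 0.027, 0.043, 0.042, -0.015], [0.029, -0.137, 0.04, 0.066, 0.065, -0.024], [0.017, -0.199, 0.053, 0.089, 0.087, -0.036], [-0.008, -0.267, 0.067, 0.113, 0.11, -0.049]]
[[-0.039, -0.07, 0.017, 0.024, 0.023, -0.018], [-0.092, -0.142, 0.035, 0.048, 0.045, -0.038], [-0.159, -0.214, 0.054, 0.075, 0.067, -0.059], [-0.24, -0.283, 0.075, 0.102, 0.089, -0.083], [-0.336, -0.347, 0.097, 0.131, 0.11, -0.107]]
```

Call:
step_arm([
  [[0.02, -0.036, 0.014, 0.022, 0.021, -0.006, 0.2], [0.03, -0.082, 0.027, 0.043, 0.042, -0.015, 0.2], [0.029, -0.137, 0.04, 0.066, 0.065, -0.024, 0.2], [0.017, -0.199, 0.053, 0.089, 0.087, -0.036, 0.2], [-0.008, -0.267, 0.067, 0.113, 0.11, -0.049, 0.2]],
])

```text
t: 11.2
eef_pos: [0.4383, 0.1587, 0.4199]
ee_rot: [0.102, 0.926, -0.119, 0.344]
wrist_force: [-0.5, 0.7, -3.4]
finger_gap: 0.456
finger_force: 61.7
```

Call:
step_arm([
  [[-0.039, -0.07, 0.017, 0.024, 0.023, -0.018, 0.2], [-0.092, -0.142, 0.035, 0.048, 0.045, -0.038, 0.2], [-0.159, -0.214, 0.054, 0.075, 0.067, -0.059, 0.2], [-0.24, -0.283, 0.075, 0.102, 0.089, -0.083, 0.2], [-0.336, -0.347, 0.097, 0.131, 0.11, -0.107, 0.2]],
])

```text
t: 11.62
eef_pos: [0.3848, 0.2188, 0.4103]
ee_rot: [0.083, 0.897, -0.04, 0.433]
wrist_force: [0.2, -0.1, -2.1]
finger_gap: 0.453
finger_force: 61.8
```

```bash
python3 - <<'E'
from plan import *
P,r=tool_for_eye(SEAT-.075*UX+[0,0,.02],1.05)
plan(P,r,[-.46,.6,0,2.27,2.37,.8,-1.4],10,lin=True)
q=bot.get_state()["joint_positions"];print("local ik",ik(P,r,q))
E
```

```text
t 11.6167 [0.3848 0.2188 0.4103] q [-1.26  0.3   0.65  2.24  1.54  0.47 -0.68] gap 0.453
qt [-0.67  0.6  -0.02  2.38  2.19  0.96 -1.42] err 0.0007
[0.387 0.221 0.394] grip [0.508 0.199 0.299] eye [0.53  0.194 0.347]
[0.39  0.224 0.378] grip [0.512 0.201 0.285] eye [0.534 0.197 0.333]
[0.392 0.226 0.361] grip [0.516 0.203 0.27 ] eye [0.537 0.199 0.319]
[0.395 0.229 0.345] grip [0.52  0.206 0.256] eye [0.54  0.201 0.305]
[0.398 0.231 0.328] grip [0.524 0.208 0.241] eye [0.543 0.204 0.291]
[0.4   0.234 0.312] grip [0.528 0.21  0.227] eye [0.546 0.206 0.277]
[0.403 0.236 0.296] grip [0.531 0.212 0.212] eye [0.549 0.209 0.262]
[0.405 0.239 0.279] grip [0.535 0.214 0.198] eye [0.552 0.211 0.248]
[0.408 0.241 0.263] grip [0.539 0.217 0.184] eye [0.555 0.213 0.234]
[0.41  0.244 0.246] grip [0.543 0.219 0.169] eye [0.558 0.216 0.22 ]
[[0.0, -0.03, -0.0, 0.029, 0.007, 0.03], [0.0, -0.061, -0.0, 0.058, 0.015, 0.059], [0.001, -0.091, -0.0, 0.087, 0.022, 0.089], [0.001, -0.121, -0.001, 0.115, 0.029, 0.118], [0.001, -0.151, -0.001, 0.144, 0.036, 0.148]]
[[0.0, -0.03, -0.0, 0.031, 0.007, 0.027], [0.0, -0.061, -0.0, 0.062, 0.015, 0.055], [0.001, -0.091, -0.0, 0.093, 0.022, 0.082], [0.001, -0.121, -0.001, 0.124, 0.029, 0.109], [0.001, -0.151, -0.001, 0.155, 0.036, 0.136]]
local ik (array([-0.75359056,  0.67611885,  0.2830877 ,  2.34159604,  2.44310543,
        0.82711039, -1.62065766]), np.float64(0.0030731532210730383))
```

Call:
step_arm([
  [[0, -0.03, 0, 0.029, 0.007, 0.03, 0.2], [0, -0.061, 0, 0.058, 0.015, 0.059, 0.2], [0, -0.091, 0, 0.087, 0.022, 0.089, 0.2], [0, -0.121, 0, 0.115, 0.029, 0.118, 0.2], [0, -0.151, 0, 0.144, 0.036, 0.148, 0.2]],
])

```text
t: 12.03
eef_pos: [0.3985, 0.2305, 0.3278]
ee_rot: [0.082, 0.881, -0.044, 0.465]
wrist_force: [1.3, -0.8, -2.9]
finger_gap: 0.454
finger_force: 61.8
```

Call:
step_arm([
  [[0, -0.03, 0, 0.031, 0.007, 0.027, 0.2], [0, -0.061, 0, 0.062, 0.015, 0.055, 0.2], [0, -0.091, 0, 0.093, 0.022, 0.082, 0.2], [0, -0.121, 0, 0.124, 0.029, 0.109, 0.2], [0, -0.151, 0, 0.155, 0.036, 0.136, 0.2]],
])

```text
t: 12.45
eef_pos: [0.4117, 0.2426, 0.246]
ee_rot: [0.081, 0.862, -0.047, 0.497]
wrist_force: [0.8, 0.3, -3.1]
finger_gap: 0.454
finger_force: 61.8
```

```bash
python3 - <<'E'
from plan import *
st=bot.get_state();p=st["eef_pos"];r=R.from_quat(st["ee_rot"]);print(st["t"],p,r.as_matrix()[:,2],st["joint_positions"].round(2))
e=p+r.apply(EYE_T);V=(r*VR).as_matrix();print("eye",e,"rel",R.from_euler('z',-SY).apply(e-SEAT),"valve x",V[:,0].round(3))
s=bot.snapshot("side");im=np.ascontiguousarray(s["img"][90:220,270:400]);im=cv2.resize(im,None,fx=4.5,fy=4.5,interpolation=cv2.INTER_CUBIC)
pts=[e+V@np.array([.022*np.cos(a),.022*np.sin(a),0]) for a in np.linspace(0,6.28,9)[:-1]]+[e,SEAT,SEAT-.023*UX+[0,0,.03]]
print([((proj(s,x)-[270,90])*4.5).round(0).tolist() for x in pts])
cv2.imwrite("pics/g6.png",im[:,:,::-1])
E
```

```text
12.45 [0.41165495 0.24264632 0.24602028] [ 0.85047344 -0.16149697 -0.50061328] [-1.02  0.72  0.37  2.33  2.23  0.78 -1.63]
eye [0.55933359 0.21442924 0.21915424] rel [-0.07371276 -0.00114959  0.01915424] valve x [ 0.109 -0.018  0.994]
[[177.0, 295.0], [171.0, 291.0], [166.0, 308.0], [166.0, 336.0], [169.0, 358.0], [175.0, 363.0], [180.0, 347.0], [181.0, 318.0], [173.0, 327.0], [292.0, 340.0], [256.0, 302.0]]
```

View pics/g6.png

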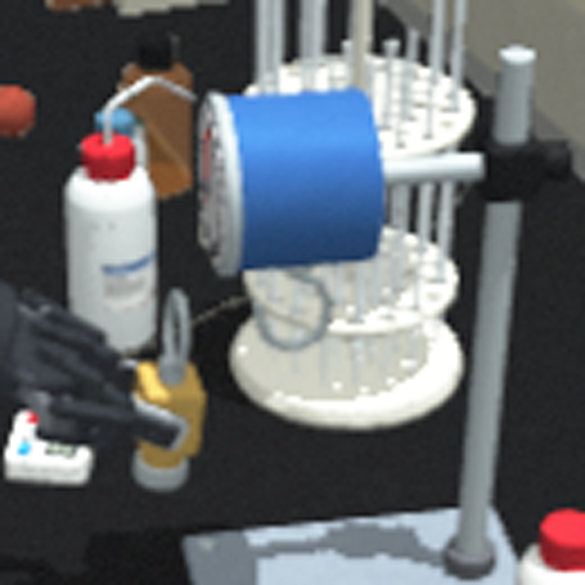

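The ring is seen edge-on at crop (176,330), against a prediction of (173,327). The hook seat is near (292,340) and the tip near (257,304), which match their predictions, so I'll insert.

```bash
cat > ins.py <<'E'
from plan import *
def rows(rel,ths,k=5):
    out=[tool_for_eye(SEAT+x*UX+np.array([0,0,z]),t) for (x,z),t in zip(rel,ths)]
    print("ik",ik(out[-1][0],out[-1][1],bot.get_state()["joint_positions"])[1])
    chain([out[i:i+k] for i in range(0,len(out),k)])
def where():
    st=bot.get_state();p=st["eef_pos"];r=R.from_quat(st["ee_rot"]);e=p+r.apply(EYE_T)
    print(st["t"],"eye rel",R.from_euler('z',-SY).apply(e-SEAT).round(4),"vx",(r*VR).as_matrix()[:,0].round(3),"F",st["wrist_force"].round(2),st["joint_positions"].round(2))
E
python3 - <<'E'
from ins import *
rows([(-.065,.019),(-.055,.019),(-.045,.019),(-.036,.019),(-.028,.019),(-.022,.019),(-.016,.015),(-.011,.009),(-.006,.001),(-.003,-.008)],[1.06,1.07,1.08,1.09,1.1,1.11,1.12,1.13,1.14,1.15])
E
```

```text
ik 0.0010438397983370223
[[-0.005, -0.036, 0.008, -0.013, 0.0, 0.018], [-0.005, -0.056, 0.008, -0.022, 0.0, 0.041], [-0.005, -0.076, 0.008, -0.031, 0.0, 0.064], [-0.005, -0.096, 0.008, -0.038, 0.0, 0.085], [-0.005, -0.116, 0.008, -0.045, 0.0, 0.104]]
[[-0.0, -0.02, 0.0, -0.003, 0.0, 0.015], [0.0, -0.04, 0.0, 0.002, 0.0, 0.034], [0.0, -0.06, -0.0, 0.014, -0.0, 0.053], [-0.0, -0.08, -0.0, 0.029, 0.0, 0.075], [0.0, -0.1, 0.0, 0.05, 0.0, 0.093]]
```

Call:
step_arm([
  [[-0.005, -0.036, 0.008, -0.013, 0, 0.018, 0.2], [-0.005, -0.056, 0.008, -0.022, 0, 0.041, 0.2], [-0.005, -0.076, 0.008, -0.031, 0, 0.064, 0.2], [-0.005, -0.096, 0.008, -0.038, 0, 0.085, 0.2], [-0.005, -0.116, 0.008, -0.045, 0, 0.104, 0.2]],
])

```text
t: 12.92
eef_pos: [0.4583, 0.2339, 0.2444]
ee_rot: [0.082, 0.845, -0.046, 0.526]
wrist_force: [-3.9, 0.6, -3.0]
finger_gap: 0.453
finger_force: 62.4
```

```bash
python3 - <<'E'
from ins import *
where()
rows([(-.022,.018),(-.016,.014),(-.011,.008),(-.006,.0),(-.003,-.008)],[1.11,1.12,1.13,1.14,1.15])
E
```

```text
12.9167 eye rel [-0.0248 -0.0012  0.0275] vx [ 0.043 -0.014  0.999] F [-3.88  0.58 -2.97] [-0.95  0.76  0.38  2.26  2.31  0.81 -1.64]
ik 0.0007952577737774295
[[0.001, 0.006, -0.017, 0.017, 0.002, 0.016], [0.001, -0.014, -0.017, 0.023, 0.002, 0.036], [0.001, -0.034, -0.017, 0.035, 0.002, 0.055], [0.001, -0.054, -0.017, 0.051, 0.002, 0.076], [0.0, -0.074, -0.017, 0.069, 0.002, 0.093]]
```

Call:
step_arm([
  [[0, 0, 0, 0, 0, 0, 0.2], [0, 0, 0, 0, 0, 0, 0.2], [0, 0, 0, 0, 0, 0, 0.2]],
])

```text
t: 13.17
eef_pos: [0.4569, 0.2345, 0.2438]
ee_rot: [0.081, 0.846, -0.046, 0.525]
wrist_force: [0.3, 0.5, -2.5]
finger_gap: 0.457
finger_force: 61.9
```

```bash
python3 - <<'E'
from ins import *
where()
s=bot.snapshot("side");im=np.ascontiguousarray(s["img"][130:210,290:400]);im=cv2.resize(im,None,fx=5,fy=5,interpolation=cv2.INTER_CUBIC)
cv2.imwrite("pics/g7.png",im[:,:,::-1])
rows([(-.022,.018),(-.016,.014),(-.011,.008),(-.006,.0),(-.003,-.008)],[1.11,1.12,1.13,1.14,1.15])
E
```

```text
13.1667 eye rel [-0.0263 -0.0007  0.0267] vx [ 0.045 -0.014  0.999] F [ 0.31  0.47 -2.54] [-0.95  0.76  0.38  2.26  2.31  0.81 -1.64]
ik 0.0007998213185569647
[[0.003, 0.002, -0.014, 0.014, 0.001, 0.019], [0.003, -0.018, -0.014, 0.02, 0.001, 0.039], [0.003, -0.038, -0.014, 0.032, 0.001, 0.058], [0.003, -0.058, -0.014, 0.048, 0.0, 0.079], [0.003, -0.078, -0.014, 0.066, 0.0, 0.096]]
```

View pics/g7.png

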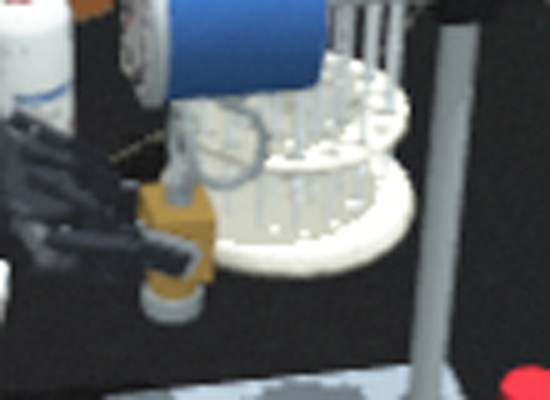

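The ring is just at the hook's tip, at crop (180,145), with its top under the drum and above the tip. That agrees with the measured pose, so I'll continue over the tip and down.

Call:
step_arm([
  [[0, 0.002, -0.014, 0.014, 0.001, 0.019, 0.2], [0, -0.018, -0.014, 0.02, 0.001, 0.039, 0.2], [0, -0.038, -0.014, 0.032, 0.001, 0.058, 0.2], [0, -0.058, -0.014, 0.048, 0, 0.079, 0.2]],
])

```text
t: 13.55
eef_pos: [0.4772, 0.2311, 0.2117]
ee_rot: [0.077, 0.838, -0.049, 0.538]
wrist_force: [0.1, 0.8, -2.8]
finger_gap: 0.458
finger_force: 61.9
```

Call:
step_arm([
  [[0, 0, 0, 0, 0, 0, 0.2], [0, 0, 0, 0, 0, 0, 0.2], [0, 0, 0, 0, 0, 0, 0.2]],
])

```text
t: 13.8
eef_pos: [0.4765, 0.2309, 0.2121]
ee_rot: [0.077, 0.838, -0.05, 0.537]
wrist_force: [-0.8, 1.1, -3.2]
finger_gap: 0.458
finger_force: 61.8
```

```bash
python3 - <<'E'
from ins import *
where()
rows([(-.003,-.006),(-.002,-.011),(-.001,-.016),(-.0,-.020)],[1.15,1.15,1.15,1.15])
E
```

```text
13.8 eye rel [-0.006  -0.0004 -0.0007] vx [ 0.018 -0.001  1.   ] F [-0.8   1.1  -3.21] [-0.9   0.84  0.36  2.23  2.36  0.88 -1.7 ]
ik 0.0006394814739601484
[[0.001, -0.021, 0.002, 0.013, 0.001, 0.014], [0.001, -0.021, 0.002, 0.023, 0.001, 0.021], [0.001, -0.021, 0.002, 0.033, 0.001, 0.029], [0.001, -0.021, 0.002, 0.041, 0.001, 0.035]]
```

Call:
step_arm([
  [[0, 0, 0, 0.013, 0.001, 0.014, 0.2], [0, 0, 0, 0.023, 0.001, 0.021, 0.2], [0, 0, 0, 0.033, 0.001, 0.029, 0.2], [0, 0, 0, 0.041, 0.001, 0.035, 0.2]],
])

```text
t: 14.13
eef_pos: [0.4825, 0.2306, 0.1913]
ee_rot: [0.077, 0.838, -0.049, 0.538]
wrist_force: [-0.7, -0.5, -1.7]
finger_gap: 0.457
finger_force: 61.9
```

Call:
step_arm([
  [[0, 0, 0, 0, 0, 0, 0.2], [0, 0, 0, 0, 0, 0, 0.2], [0, 0, 0, 0, 0, 0, 0.2]],
])

```text
t: 14.38
eef_pos: [0.4825, 0.2305, 0.1918]
ee_rot: [0.077, 0.838, -0.049, 0.538]
wrist_force: [-0.3, 0.1, -2.2]
finger_gap: 0.451
finger_force: 61.9
```

```bash
python3 - <<'E'
from ins import *
where()
rows([(0,-.024),(0,-.028),(0,-.032),(0,-.036)],[1.14]*4)
E
```

```text
14.3833 eye rel [ 0.      0.0004 -0.0208] vx [ 0.017 -0.002  1.   ] F [-0.34  0.07 -2.24] [-0.89  0.89  0.35  2.22  2.38  0.9  -1.74]
ik 0.0005991898112316675
[[0.003, 0.001, 0.0, 0.007, -0.001, 0.003], [0.003, 0.001, 0.0, 0.016, -0.001, 0.007], [0.003, 0.001, 0.0, 0.025, -0.001, 0.012], [0.003, 0.001, 0.0, 0.034, -0.001, 0.016]]
```

Call:
step_arm([
  [[0, 0, 0, 0.007, 0, 0.003, 0.2], [0, 0, 0, 0.016, 0, 0.007, 0.2], [0, 0, 0, 0.025, 0, 0.012, 0.2]],
])

```text
t: 14.63
eef_pos: [0.4828, 0.2305, 0.181]
ee_rot: [0.078, 0.838, -0.049, 0.538]
wrist_force: [-1.6, 0.0, -0.2]
finger_gap: 0.461
finger_force: 62.1
```

Call:
step_arm([
  [[0, 0, 0, 0, 0, 0, 0.2], [0, 0, 0, 0, 0, 0, 0.2], [0, 0, 0, 0, 0, 0, 0.2]],
])

```text
t: 14.88
eef_pos: [0.4826, 0.2304, 0.1807]
ee_rot: [0.077, 0.838, -0.049, 0.538]
wrist_force: [0.4, 0.1, -0.7]
finger_gap: 0.456
finger_force: 62.1
```

```bash
python3 - <<'E'
from ins import *
where()
rows([(0,-.036),(0,-.039)],[1.14]*2)
E
```

```text
14.8833 eye rel [ 0.0002  0.0004 -0.0319] vx [ 0.017 -0.002  1.   ] F [ 0.42  0.08 -0.72] [-0.88  0.91  0.34  2.22  2.38  0.92 -1.76]
ik 0.0005840768438912205
[[0.003, 0.001, 0.0, 0.009, -0.001, 0.004], [0.003, 0.001, 0.0, 0.016, -0.001, 0.007]]
```

Call:
step_arm([
  [[0, 0, 0, 0.009, 0, 0.004, 0.2], [0, 0, 0, 0.009, 0, 0.004, 0.2], [0, 0, 0, 0.009, 0, 0.004, 0.2], [0, 0, 0, 0.009, 0, 0.004, 0.2]],
], squeeze=20)

```text
t: 15.22
eef_pos: [0.4826, 0.2304, 0.1768]
ee_rot: [0.077, 0.838, -0.049, 0.538]
wrist_force: [-0.0, 0.0, 0.4]
finger_gap: 0.456
finger_force: 62.1
```

Call:
step_arm([
  [[0, 0, 0, 0, 0, 0, 0.52], [0, 0, 0, 0, 0, 0, 0.6], [0, 0, 0, 0, 0, 0, 0.75], [0, 0, 0, 0, 0, 0, 1], [0, 0, 0, 0, 0, 0, 1]],
])

```text
t: 15.63
eef_pos: [0.4824, 0.2302, 0.1767]
ee_rot: [0.078, 0.838, -0.05, 0.537]
wrist_force: [-0.9, -0.5, 0.4]
finger_gap: 0.988
finger_force: 0.0
```

```bash
python3 - <<'E'
from ins import *
where()
st=bot.get_state();p=st["eef_pos"];r=R.from_quat(st["ee_rot"])
chain([[(p-UX*d+np.array([0,0,.0]),r) for d in(.015,.04,.07,.10)]])
s=bot.snapshot("side");im=s["img"][140:210,290:345];cv2.imwrite("pics/a.png",im)
E
```

```text
15.6333 eye rel [ 0.      0.     -0.0361] vx [ 0.018 -0.002  1.   ] F [-0.87 -0.53  0.38] [-0.88  0.92  0.34  2.22  2.38  0.93 -1.76]
[[0.0, 0.0, 0.0, 0.016, 0.0, -0.034], [0.0, 0.0, 0.0, 0.042, 0.0, -0.091], [0.0, 0.0, 0.0, 0.073, 0.0, -0.159], [0.0, 0.0, 0.0, 0.104, 0.0, -0.227]]
```

Call:
step_arm([
  [[0, 0, 0, 0.012, 0, -0.025, 1], [0, 0, 0, 0.024, 0, -0.06, 1], [0, 0, 0, 0.042, 0, -0.1, 1], [0, 0, 0, 0.06, 0, -0.14, 1], [0, 0, 0, 0.073, 0, -0.17, 1]],
])

```text
t: 16.1
eef_pos: [0.4078, 0.2442, 0.1784]
ee_rot: [0.077, 0.839, -0.049, 0.537]
wrist_force: [-0.4, -0.1, -0.2]
finger_gap: 1.002
finger_force: 0.0
```

Call:
step_arm([
  [[0, 0, 0, 0, 0, 0, 1], [0, 0, 0, 0, 0, 0, 1], [0, 0, 0, 0, 0, 0, 1], [0, 0, 0, 0, 0, 0, 1], [0, 0, 0, 0, 0, 0, 1]],
])

```text
t: 16.52
eef_pos: [0.4105, 0.2436, 0.1787]
ee_rot: [0.078, 0.838, -0.05, 0.538]
wrist_force: [0.4, 0.4, 0.6]
finger_gap: 0.998
finger_force: 0.0
```

Call:
step_arm([
  [[0, 0, 0, 0, 0, 0, 1], [0, 0, 0, 0, 0, 0, 1], [0, 0, 0, 0, 0, 0, 1], [0, 0, 0, 0, 0, 0, 1], [0, 0, 0, 0, 0, 0, 1]],
])

```text
t: 16.93
eef_pos: [0.4098, 0.2438, 0.1785]
ee_rot: [0.078, 0.838, -0.05, 0.537]
wrist_force: [0.9, 0.4, 0.1]
finger_gap: 1.005
finger_force: 0.0
```

```bash
cat > chk.py <<'E'
from ins import *
where()
for k in range(5):
    s=bot.snapshot("side");h=cv2.cvtColor(s["img"],cv2.COLOR_RGB2HSV)[150:230,300:380]
    m=cv2.inRange(h,(12,110,60),(30,255,255));n,l,stt,c=cv2.connectedComponentsWithStats(m);i=1+stt[1:,4].argmax()
    y,x=np.where(l==i);print(stt[i],c[i].round(2)+[300,150],np.degrees(.5*np.arctan2(2*np.cov(x,y)[0,1],np.cov(x,y)[0,0]-np.cov(x,y)[1,1])).round(1))
print("pred block centre", proj(s,SEAT+[0,0,-.0361-.055]))
E
python3 chk.py
```

```text
16.9333 eye rel [-0.0739  0.0001 -0.0342] vx [ 0.017 -0.002  1.   ] F [0.92 0.39 0.13] [-0.99  0.91  0.3   2.35  2.28  1.01 -1.82]
[ 27  33  16  21 245] [334.5  193.16] 78.7
[ 27  33  16  21 244] [334.47 193.16] 79.1
[ 27  33  16  21 246] [334.53 193.17] 78.3
[ 27  33  16  21 246] [334.53 193.17] 78.3
[ 27  33  16  21 243] [334.49 193.12] 78.2
pred block centre [334.02281943 192.64727711]
```

Call:
step_arm([
  [[0, 0, 0, 0, 0, 0, 1], [0, 0, 0, 0, 0, 0, 1], [0, 0, 0, 0, 0, 0, 1], [0, 0, 0, 0, 0, 0, 1], [0, 0, 0, 0, 0, 0, 1]],
])

```text
t: 17.6
eef_pos: [0.4098, 0.2439, 0.1786]
ee_rot: [0.077, 0.838, -0.049, 0.537]
wrist_force: [0.6, -0.3, 0.5]
finger_gap: 1.0
finger_force: 0.0
```

Call:
step_arm([
  [[0, 0, 0, 0, 0, 0, 1], [0, 0, 0, 0, 0, 0, 1], [0, 0, 0, 0, 0, 0, 1], [0, 0, 0, 0, 0, 0, 1], [0, 0, 0, 0, 0, 0, 1]],
])

```text
t: 18.02
eef_pos: [0.4098, 0.2439, 0.1785]
ee_rot: [0.077, 0.838, -0.05, 0.537]
wrist_force: [0.1, 0.5, -0.1]
finger_gap: 0.999
finger_force: 0.0
```

Call:
step_arm([
  [[0, 0, 0, 0, 0, 0, 1], [0, 0, 0, 0, 0, 0, 1], [0, 0, 0, 0, 0, 0, 1], [0, 0, 0, 0, 0, 0, 1], [0, 0, 0, 0, 0, 0, 1]],
])

```text
t: 18.43
eef_pos: [0.4098, 0.2439, 0.1785]
ee_rot: [0.077, 0.838, -0.049, 0.537]
wrist_force: [-0.4, 0.2, 1.1]
finger_gap: 0.998
finger_force: 0.0
```

Call:
step_arm([
  [[0, 0, 0, 0, 0, 0, 1], [0, 0, 0, 0, 0, 0, 1], [0, 0, 0, 0, 0, 0, 1], [0, 0, 0, 0, 0, 0, 1], [0, 0, 0, 0, 0, 0, 1]],
])

```text
t: 18.85
eef_pos: [0.4097, 0.2439, 0.1785]
ee_rot: [0.077, 0.838, -0.049, 0.537]
wrist_force: [-0.0, 0.1, -0.9]
finger_gap: 1.003
finger_force: 0.0
```

```bash
python3 chk.py && python3 -c "
from bench import bot
print(bot.job_done())"
```

```text
18.85 eye rel [-0.074   0.0002 -0.0342] vx [ 0.018 -0.002  1.   ] F [-0.04  0.14 -0.91] [-0.99  0.91  0.3   2.35  2.28  1.01 -1.82]
[ 27  33  16  21 245] [334.5  193.16] 78.8
[ 27  33  16  21 245] [334.5 193.2] 77.5
[ 27  33  16  21 246] [334.53 193.17] 78.3
[ 27  33  16  21 246] [334.53 193.17] 78.3
[ 27  33  16  21 245] [334.5 193.2] 77.5
pred block centre [334.02281943 192.64727711]
the job is handed in; nothing more can be done
None
```

I handed the job in at about 19 s with the valve hanging free and still by its eye on the hook and the gripper clear of it; the lid was open when last seen, just before the valve was lifted out, and the hand-in gave no verdict.

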